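Fill the empty bays of a dimmer cabinet

ROBOT

A 7-joint arm with a two-finger parallel gripper is mounted at the origin on the work surface. World frame = base frame: x ahead of the robot, y to its left, z up, the work surface at z = 0. Lengths are in m, angles in rad, forces in N, time in s.
With the tool pointing down it reaches from about 0.4 to 0.85 m from the base axis. Payload 4.5 kg.
Tool frame: the origin (TCP) lies on the centre line of the jaws, within the pads' length; the fingertips stand 19 mm ahead of it and the grasp point (between the pads) is the TCP; x points along the fingers, y is the direction in which the jaws open and shut, and the axes are right-handed (so a half turn about x gives the same grasp; the last joint's range is limited). The gripper opens to 85 mm and grips with 20 to 120 N. Pads are 22 mm wide; open, the fingers measure 114 mm over their backs; the gripper's body (76 mm by 85 mm) begins 54 mm behind the grasp point. The pads swing forward as they close: fully open they stand 13 mm farther back than shut.
Start: joints at [1.31, 0.689, -0.195, 1.565, 0.157, 0.902, -0.215], TCP at [0.182, -0.598, 0.25] pointing down, gripper open.
Joint ranges: [-3.01, 3.01], [-0.46, 2.08], [-1.47, 1.51], [0.13, 2.56], [-1, 4.14], [0.04, 2.09], [-2.66, 2.66]. Speed limits (rad/s): [2.57, 2.57, 3.14, 3.14, 3.14, 3.14, 3.14].

INTERFACE

Orientations are given as a unit quaternion [w, x, y, z].
In Python, from rig import robot, hand, telemetry, optics gives the robot as it stands. Calls block until the motion is done:
- robot.move_ptp(position, orientation): joint-space move of the TCP to a pose.
- robot.servo_line(position, orientation=None, feed=0.15, max_force=None): straight line of the TCP; orientation=None keeps the orientation; feed is the mean speed in m/s. With max_force (N) it stops when the force on the tool has changed by that much, and returns True; else False.
- robot.movej(angles): joint-space move.
- hand.command_gripper(opening): finger opening in m; the grip force is fixed at half the most; returns when the fingers have stopped.
- robot.sleep(seconds).
- robot.solve_ik(position, orientation): joint angles nearest the present ones, or None.
- telemetry.observe(): the state.
- optics.camera(name): name is "scene" or "top" or "wrist"; returns the picture (480x640x3 uint8, red, green, blue); there is no depth.
- optics.calibration(name): a dict with "fx", "fy", "cx", "cy" (pixels), "pose" (4x4, takes a point from camera to world coordinates). Camera axes: x right, y down, z forward; pixel columns grow to the right and rows downward; lengths in m; the calibration is good to about 2 mm. A picture is of the moment at which its call begins: read the wrist's pose just before it. calibration takes no time and is no camera call; for the wrist camera it gives the pose at the moment of the call.
A pose or a line that the arm cannot do raises robot.MotionError and nothing moves.
- robot.sign_off(): hands the job in, once; it reports no verdict.
The state is a dict: "time_s": time; "joints": joint angles; "joint_velocities": joint speeds; "joint_efforts": joint torques, N m; "ee_pos": TCP position; "tool_rot": TCP orientation; "contact_force": force on the tool from outside, world axes, zero at the start; "wrist_torque": the same for the moment, N m; "gripper_width": finger opening in m.
Only numpy, scipy, OpenCV 4.12 (cv2) and the standard library are available. Lean on these libraries where they do the work, as an engineer would, in place of code of your own. Each camera call takes 0.05 s, during which the arm holds its last target.

TASK

Take the stubby screwdriver, undo both quarter-turn latches of the dimmer cabinet with it, lever the cover up with its blade under the lip and open it, then plug a spare module fully home into every empty bay, leaving the modules already fitted in place. Shut the cover fully, fasten both latches again with the screwdriver and put it back upright in its hole in the stand. Do not turn the latches with the fingers, and do not disturb the wire reel or the bottle.

Things in the scene. Friction and masses are not known exactly. Their poses are not given: they have to be found in the camera images.
- cabinet: fixed aluminium dimmer cabinet, an open-topped box 140 mm deep (x), 200 wide (y), 80 high, walls 5; origin at the centre of its underside, front = its -x side. In it four bays in a row along y, each a pocket 57 mm (x) by 43 (y) with rails 14 mm high; 33 mm free for fingers between rails and front and back walls. A 9 mm keeper ledge inside the rim at each front corner catches the latch
- cover (a joint): opening angle of the hinged cover: 0 = shut, 1.75 = stop, just past vertical. Aluminium plate, top 86.5 mm above the bench, 200 mm wide, reaching 155 mm from the hinge to its front edge; no handle. The hinge is stiff: the cover stays where it is left; raising it takes about 4 N at the front edge. A fastened latch holds it shut
- cover_hinge (a point): middle of the cover's hinge line, at the top of the far wall: (70, 0, 80) mm in the cabinet's frame; hinge along the cabinet's y
- lip: lip of the cover: the front 14 mm of the plate, 200 mm wide, overhanging the cabinet's front wall so that a blade goes under it; turns with the cover. Origin in its middle, (-78, 0, 80) mm in the cabinet's frame when shut; it reaches 7 mm either way along its x, underside 0.5 mm and top 6.5 mm above the origin
- latch_l (a joint): angle of the left (+y) cover latch: 0 = fastened, 1.571 = undone (a stop at each); grows as its head turns counter-clockwise seen from above. Friction holds it at any angle (0.08 N m to turn)
- head_l: slotted steel head of the left (+y) latch, a captive disc 28 mm across in a black collar on the cover, 48 mm in front of and 74 beside the cabinet's middle, top 95 mm above the bench. A slot 6 mm wide, 5.5 deep runs right across. Origin on the axis at the slot's floor, x along the slot, z out of the cover; fastened, the slot lies along the cabinet's y, undone, along its x
- latch_r (a joint): angle of the right (-y) cover latch: 0 = fastened, 1.571 = undone (a stop at each); grows as its head turns counter-clockwise seen from above. Friction holds it at any angle (0.08 N m to turn)
- head_r: slotted steel head of the right (-y) latch, a captive disc 28 mm across in a black collar on the cover, 48 mm in front of and 74 beside the cabinet's middle, top 95 mm above the bench. A slot 6 mm wide, 5.5 deep runs right across. Origin on the axis at the slot's floor, x along the slot, z out of the cover; fastened, the slot lies along the cabinet's y, undone, along its x
- bay_0 (a point): floor of bay 0 at its centre, 10 mm above the bench; bays are 46 mm apart along the cabinet's y, bay 0 farthest to -y
- bay_1 (a point): floor of bay 1 at its centre, 10 mm above the bench; bays are 46 mm apart along the cabinet's y, bay 0 farthest to -y
- bay_2 (a point): floor of bay 2 at its centre, 10 mm above the bench; bays are 46 mm apart along the cabinet's y, bay 0 farthest to -y
- bay_3 (a point): floor of bay 3 at its centre, 10 mm above the bench; bays are 46 mm apart along the cabinet's y, bay 0 farthest to -y
- fitted_0: dimmer module already plugged into bay 0, just like the spares; None if that bay is empty. Origin at the centre of its underside
- fitted_1: dimmer module already plugged into bay 1, just like the spares; None if that bay is empty. Origin at the centre of its underside
- fitted_2: dimmer module already plugged into bay 2, just like the spares; None if that bay is empty. Origin at the centre of its underside
- fitted_3: dimmer module already plugged into bay 3, just like the spares; None if that bay is empty. Origin at the centre of its underside
- spare_0: spare plug-in dimmer module standing on the bench on the left: grey plastic block, black top, 52 mm (its x) by 38 (y) by 56 high, about 140 g. Origin at the centre of its underside. Goes into a bay with its long side along the cabinet's x, either way round, 2.5 mm to spare all round
- spare_1: spare plug-in dimmer module standing on the bench on the left: grey plastic block, black top, 52 mm (its x) by 38 (y) by 56 high, about 140 g. Origin at the centre of its underside. Goes into a bay with its long side along the cabinet's x, either way round, 2.5 mm to spare all round
- spare_2: spare plug-in dimmer module standing on the bench on the left: grey plastic block, black top, 52 mm (its x) by 38 (y) by 56 high, about 140 g. Origin at the centre of its underside. Goes into a bay with its long side along the cabinet's x, either way round, 2.5 mm to spare all round
- spare_3: spare plug-in dimmer module standing on the bench on the left: grey plastic block, black top, 52 mm (its x) by 38 (y) by 56 high, about 140 g. Origin at the centre of its underside. Goes into a bay with its long side along the cabinet's x, either way round, 2.5 mm to spare all round
- driver: stubby flat screwdriver standing blade down in the wooden stand; 135 mm long, 140 g. Origin at the blade's tip, z up to the handle. Blade 16 mm wide (its x), 2.6 thick (its y), 16 long; shaft 9 mm thick; guard disc 42 mm across at 55 to 60 mm from the tip; black flat-sided handle 36 mm (x) by 28 (y) from 60 to 135 mm, well gripped across the 28 mm flats 100 mm from the tip
- stand_hole (a point): mouth of the stubby driver's hole, 21 mm square, 62 deep, 70 mm above the bench in a fixed wooden stand that reaches 32 mm to its +-x, 25 to +y and 145 to -y; two slim red-handled drivers up to 137 mm high are fixed in it 80 and 118 mm to -y. Stowed, the guard disc rests on the stand and the tip is 55 mm below the mouth
- reel: black wire reel standing on its flange among the spares, 72 mm across, 46 mm high; not to be disturbed. Origin at the centre of its underside
- bottle: black drinking bottle 68 mm across, 210 mm high, behind the stand; not to be disturbed. Origin at the centre of its underside
Not all that is in view belongs to the job. What is shaped like the spare_2 but orange or purple is not meant.

How it is judged:
On the way, in this order (a step that is already met when the one before it is completed fails the run):
1. both latches are undone (value of joint each of latch_l, latch_r above 1.3 rad), for 0.2 s.
2. the cover is levered up with the screwdriver under its lip (value of joint cover above 0.08 rad and contact force between driver and lip above 0.3 N), for 0.05 s.
3. with the cover open, every bay holds a module seated on its floor (value of joint cover above 0.8 rad and ((horizontal distance between fitted_0 and bay_0 below 0.006 m and z of fitted_0 in the frame of cabinet below 0.014 m) or (horizontal distance between spare_0 and bay_0 below 0.006 m and z of spare_0 in the frame of cabinet below 0.014 m) or (horizontal distance between spare_1 and bay_0 below 0.006 m and z of spare_1 in the frame of cabinet below 0.014 m) or (horizontal distance between spare_2 and bay_0 below 0.006 m and z of spare_2 in the frame of cabinet below 0.014 m) or (horizontal distance between spare_3 and bay_0 below 0.006 m and z of spare_3 in the frame of cabinet below 0.014 m)) and ((horizontal distance between fitted_1 and bay_1 below 0.006 m and z of fitted_1 in the frame of cabinet below 0.014 m) or (horizontal distance between spare_0 and bay_1 below 0.006 m and z of spare_0 in the frame of cabinet below 0.014 m) or (horizontal distance between spare_1 and bay_1 below 0.006 m and z of spare_1 in the frame of cabinet below 0.014 m) or (horizontal distance between spare_2 and bay_1 below 0.006 m and z of spare_2 in the frame of cabinet below 0.014 m) or (horizontal distance between spare_3 and bay_1 below 0.006 m and z of spare_3 in the frame of cabinet below 0.014 m)) and ((horizontal distance between fitted_2 and bay_2 below 0.006 m and z of fitted_2 in the frame of cabinet below 0.014 m) or (horizontal distance between spare_0 and bay_2 below 0.006 m and z of spare_0 in the frame of cabinet below 0.014 m) or (horizontal distance between spare_1 and bay_2 below 0.006 m and z of spare_1 in the frame of cabinet below 0.014 m) or (horizontal distance between spare_2 and bay_2 below 0.006 m and z of spare_2 in the frame of cabinet below 0.014 m) or (horizontal distance between spare_3 and bay_2 below 0.006 m and z of spare_3 in the frame of cabinet below 0.014 m)) and ((horizontal distance between fitted_3 and bay_3 below 0.006 m and z of fitted_3 in the frame of cabinet below 0.014 m) or (horizontal distance between spare_0 and bay_3 below 0.006 m and z of spare_0 in the frame of cabinet below 0.014 m) or (horizontal distance between spare_1 and bay_3 below 0.006 m and z of spare_1 in the frame of cabinet below 0.014 m) or (horizontal distance between spare_2 and bay_3 below 0.006 m and z of spare_2 in the frame of cabinet below 0.014 m) or (horizontal distance between spare_3 and bay_3 below 0.006 m and z of spare_3 in the frame of cabinet below 0.014 m))), for 0.3 s.
4. the cover is shut (value of joint cover below 0.03 rad), for 0.2 s.
5. both latches are fastened (value of joint cover below 0.03 rad and value of joint each of latch_l, latch_r below 0.2 rad), for 0.2 s.
At the end, for the whole second after the job is handed in: Cover shut (0.03 rad), latches fastened (within 0.2 rad of 0), in every bay an upright module within 6 mm of the centre and 4 mm of the floor, screwdriver at rest in the stand: upright within 0.1 rad, 8 mm from the hole's centre at most, down to within 7 mm of the stop (all of step 5 and ((horizontal distance between fitted_0 and bay_0 below 0.006 m and z of fitted_0 in the frame of cabinet below 0.014 m) or (horizontal distance between spare_0 and bay_0 below 0.006 m and z of spare_0 in the frame of cabinet below 0.014 m) or (horizontal distance between spare_1 and bay_0 below 0.006 m and z of spare_1 in the frame of cabinet below 0.014 m) or (horizontal distance between spare_2 and bay_0 below 0.006 m and z of spare_2 in the frame of cabinet below 0.014 m) or (horizontal distance between spare_3 and bay_0 below 0.006 m and z of spare_3 in the frame of cabinet below 0.014 m)) and ((horizontal distance between fitted_1 and bay_1 below 0.006 m and z of fitted_1 in the frame of cabinet below 0.014 m) or (horizontal distance between spare_0 and bay_1 below 0.006 m and z of spare_0 in the frame of cabinet below 0.014 m) or (horizontal distance between spare_1 and bay_1 below 0.006 m and z of spare_1 in the frame of cabinet below 0.014 m) or (horizontal distance between spare_2 and bay_1 below 0.006 m and z of spare_2 in the frame of cabinet below 0.014 m) or (horizontal distance between spare_3 and bay_1 below 0.006 m and z of spare_3 in the frame of cabinet below 0.014 m)) and ((horizontal distance between fitted_2 and bay_2 below 0.006 m and z of fitted_2 in the frame of cabinet below 0.014 m) or (horizontal distance between spare_0 and bay_2 below 0.006 m and z of spare_0 in the frame of cabinet below 0.014 m) or (horizontal distance between spare_1 and bay_2 below 0.006 m and z of spare_1 in the frame of cabinet below 0.014 m) or (horizontal distance between spare_2 and bay_2 below 0.006 m and z of spare_2 in the frame of cabinet below 0.014 m) or (horizontal distance between spare_3 and bay_2 below 0.006 m and z of spare_3 in the frame of cabinet below 0.014 m)) and ((horizontal distance between fitted_3 and bay_3 below 0.006 m and z of fitted_3 in the frame of cabinet below 0.014 m) or (horizontal distance between spare_0 and bay_3 below 0.006 m and z of spare_0 in the frame of cabinet below 0.014 m) or (horizontal distance between spare_1 and bay_3 below 0.006 m and z of spare_1 in the frame of cabinet below 0.014 m) or (horizontal distance between spare_2 and bay_3 below 0.006 m and z of spare_2 in the frame of cabinet below 0.014 m) or (horizontal distance between spare_3 and bay_3 below 0.006 m and z of spare_3 in the frame of cabinet below 0.014 m)) and horizontal distance between driver and stand_hole below 0.008 m and angle between driver's own z axis and vertical below 0.1 rad and z of driver in the frame of stand_hole below -0.048 m and linear speed of driver below 0.02 m/s); the robot touches nothing.
It fails at once if a module that was already fitted is pulled out or shifted (over 15 mm) (distance of any of fitted_0, fitted_1, fitted_2, fitted_3 from where it was at the start of the episode above 0.015 m).
It fails at once if a latch head is pressed or turned by the fingers (over 2 N) (contact force between the fingers and head_l above 2 N or contact force between the fingers and head_r above 2 N).
It fails at once if the reel or the bottle is moved more than 60 mm (distance of any of reel, bottle from where it was at the start of the episode above 0.06 m).
Of fitted_0, fitted_1, fitted_2, fitted_3 only 1 to 3 are there at a start; the rules pass over those that are not, and their reading is None.
At some moment in a run one of spare_0, spare_1, spare_2, spare_3 may be knocked a few centimetres aside while the robot is not near it.
It also fails if it takes over 210 s, if anything falls off the work surface, if the arm or the gripper's body presses on something with over 40 N, if the wrist force passes 120 N, or if a joint passes its speed limit or range.

## Working session

There is one attempt and no reset: what is moved stays moved. The work goes in short steps, each a Python script; the robot and the scene stay as the last script left them, time stands still between calls to the robot, and variables do not carry over. Pictures are saved under pics/ and viewed, and the job is handed in when it is done.

```bash
ls; mkdir -p pics; python3 - <<'E'
from rig import robot, hand, telemetry, optics
import cv2
for n in ["scene","top","wrist"]:
    im=optics.camera(n); cv2.imwrite(f"pics/a_{n}.png",im[:,:,::-1])
    c=optics.calibration(n); print(n,c)
print(telemetry.observe())
E
```

```text
pics
scene {'fx': 519.2135655819628, 'fy': 519.2135655819628, 'cx': 318.96988055239166, 'cy': 239.8327622796698, 'pose': array([[ 0.75981508,  0.46285923, -0.4565549 ,  1.06451642],
       [ 0.64998474, -0.52550374,  0.54896781, -0.58148599],
       [ 0.01417351, -0.71386774, -0.7001371 ,  0.93360155],
       [ 0.        ,  0.        ,  0.        ,  1.        ]])}
top {'fx': 452.6496984742566, 'fy': 452.6496984742566, 'cx': 326.4535376851613, 'cy': 230.83745784920424, 'pose': array([[-0.00344912, -0.98034788,  0.19724637,  0.30280748],
       [-0.99996998,  0.00474975,  0.00612123,  0.0965891 ],
       [-0.00693781, -0.19721934, -0.98033484,  1.17097388],
       [ 0.        ,  0.        ,  0.        ,  1.        ]])}
wrist {'fx': 336.8369953304115, 'fy': 336.8369953304115, 'cx': 322.92620330194393, 'cy': 240.21775176076687, 'pose': array([[ 0.29015367, -0.91222086, -0.28924721,  0.25525731],
       [-0.95697813, -0.27719017, -0.08578151, -0.57575798],
       [-0.0019248 ,  0.30169307, -0.95340316,  0.37307871],
       [ 0.        ,  0.        ,  0.        ,  1.        ]])}
{'time_s': 0.15, 'joints': array([ 1.30980774,  0.68978542, -0.19451333,  1.56611473,  0.15729569,
        0.9024846 , -0.2150839 ]), 'joint_velocities': array([-1.73218687e-03, -1.62439479e-03,  4.91109925e-05, -3.97745781e-03,
       -9.40628455e-04,  1.96546318e-04,  5.09494581e-04]), 'joint_efforts': array([-1.30097527e-03, -5.39930069e+01, -1.26831874e+00, -1.58716893e+01,
        9.25424363e-03,  6.50280796e-03,  1.65891595e-05]), 'ee_pos': array([ 0.18141063, -0.59760295,  0.24966901]), 'tool_rot': array([-0.10338671, -0.69932542, -0.10435465,  0.69954646]), 'contact_force': array([-0.83677685, -0.52035449, -0.48521344]), 'wrist_torque': array([ 0.0087829 , -0.00581283, -0.05195312]), 'gripper_width': 0.08532538108100268}
```

View pics/a_scene.png

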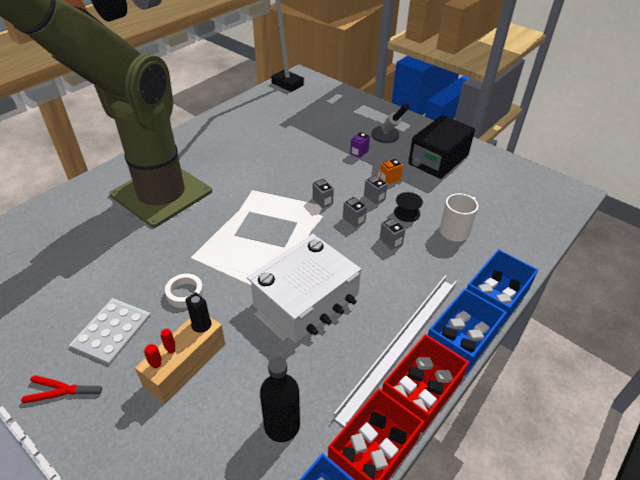

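View pics/a_top.png

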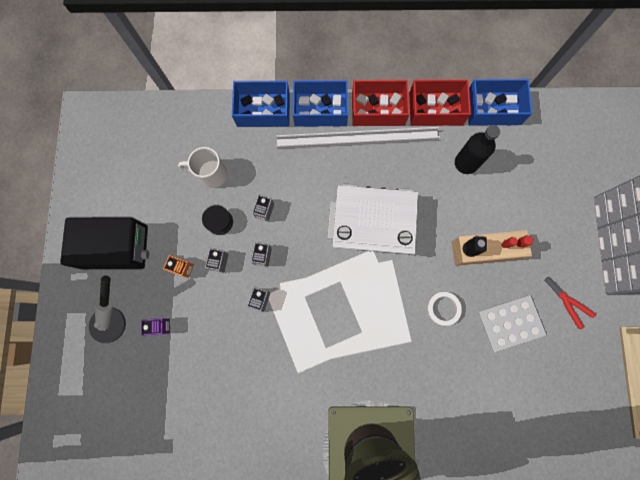

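View pics/a_wrist.png

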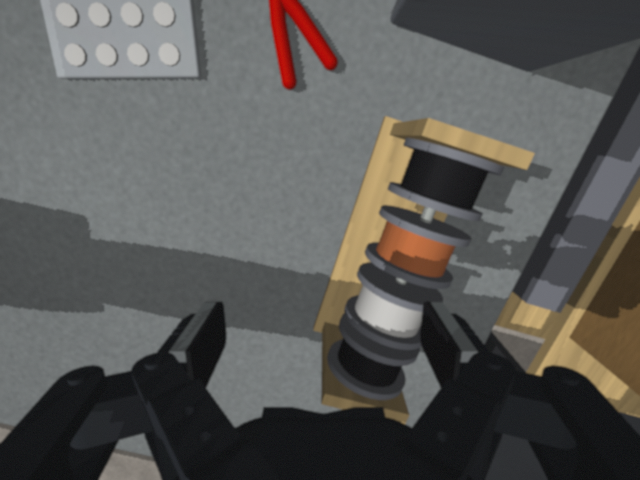

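Scene picture: cabinet at (305,280), stubby driver at (198,312), spares at (322,193), (354,210), (375,188) and (392,233). In the top picture the spares are at (258,298), (260,252), (215,258) and (263,207), and the latches are at (344,232) and (404,238). These could be mistaken for what I need:
- **Orange and purple modules:** (178,266) and (155,327), not meant.
- **Red slim drivers:** (510,242) and (526,240), not meant.
- **Black stubby handle:** (476,246), this is the driver.

The crop below checks these choices.

```bash
cat > h.py <<'E'
from rig import robot, hand, telemetry, optics
import numpy as np, cv2
from scipy.spatial.transform import Rotation as R
def cal(n): return optics.calibration(n)
def ray(c,u,v,z):
    d=c['pose'][:3,:3]@np.array([(u-c['cx'])/c['fx'],(v-c['cy'])/c['fy'],1.]); o=c['pose'][:3,3]
    return o+d*(z-o[2])/d[2]
def proj(c,p):
    T=np.linalg.inv(c['pose']); q=(T[:3,:3]@np.atleast_2d(p).T).T+T[:3,3]
    return np.c_[c['fx']*q[:,0]/q[:,2]+c['cx'],c['fy']*q[:,1]/q[:,2]+c['cy']]
def crop(im,x0,y0,x1,y1,s,name):
    cv2.imwrite('pics/'+name,cv2.resize(im[y0:y1,x0:x1,::-1],None,fx=s,fy=s,interpolation=cv2.INTER_CUBIC))
def down(yaw):
    # tool x down; jaw axis y at angle yaw in world xy
    x=np.array([0,0,-1.]);y=np.array([np.cos(yaw),np.sin(yaw),0]);z=np.cross(x,y)
    return q_from(np.c_[x,y,z])
def q_from(M):
    q=R.from_matrix(M).as_quat(); return np.array([q[3],q[0],q[1],q[2]])
def mat(q): return R.from_quat([q[1],q[2],q[3],q[0]]).as_matrix()
def ob(): return telemetry.observe()
def st(msg=''):
    o=ob(); print(msg,'t=%.1f'%o['time_s'],'p',np.round(o['ee_pos'],4),'F',np.round(o['contact_force'],1),'w %.4f'%o['gripper_width'])
def snap(n,name):
    c=cal(n); im=optics.camera(n); np.savez('pics/'+name+'.npz',im=im,**c); cv2.imwrite('pics/'+name+'.png',im[:,:,::-1]); return im,c
E
python3 - <<'E'
from h import *
im=cv2.imread('pics/a_top.png')[:,:,::-1]
crop(im,190,180,440,310,3.2,'b1.png')
crop(im,400,120,560,300,3.3,'b2.png')
c=cal('top')
for n,u,v,z in [('hl',344,232,.095),('hr',404,238,.095),('drvtop',480,244,.15),('s',258,296,.056),('s',261,250,.056),('s',216,256,.056),('s',263,202,.056),('reel',217,219,.046),('bottle',491,132,.21)]:
    print(n,np.round(ray(c,u,v,z),3))
print(down(0),mat(ob()['tool_rot']))
E
```

```text
hl [0.516 0.061 0.095]
hr [ 0.501 -0.084  0.095]
drvtop [ 0.476 -0.247  0.15 ]
s [0.365 0.271 0.056]
s [0.479 0.267 0.056]
s [0.465 0.379 0.056]
s [0.603 0.265 0.056]
reel [0.561 0.383 0.046]
bottle [ 0.722 -0.27   0.21 ]
[ 0.5  0.5  0.5 -0.5] [[-5.10292261e-04  2.90603336e-01 -9.56843478e-01]
 [ 1.30810122e-03 -9.56842590e-01 -2.90603764e-01]
 [-9.99999014e-01 -1.39994097e-03  1.08130791e-04]]
```

View pics/b1.png

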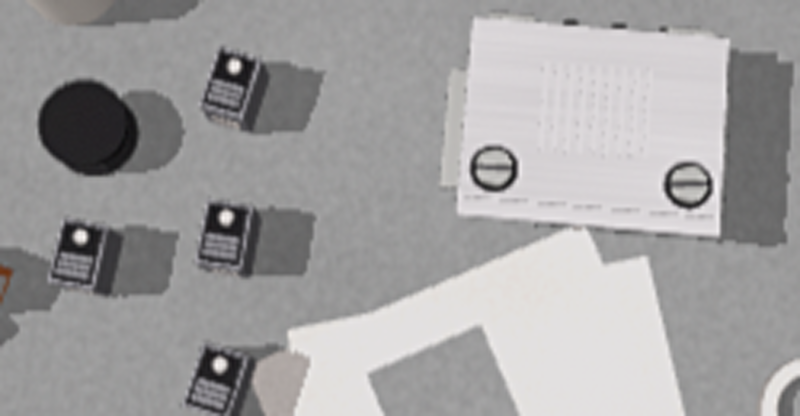

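View pics/b2.png

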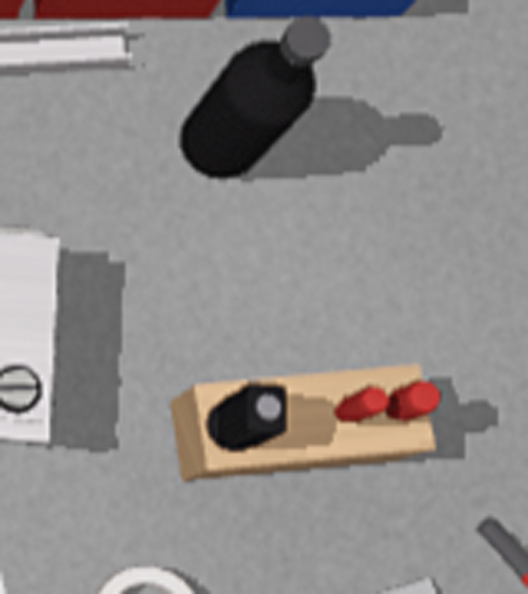

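The crop confirms the choice: dark stubby handle at (480,244) in the stand, two red drivers next to it. Both head slots run roughly along image-horizontal (cabinet y), so the latches are fastened. Next I take wrist views from overhead.

```bash
python3 - <<'E'
from h import *
q=down(-np.pi/2)
robot.move_ptp([0.40,-0.25,0.30],q); robot.sleep(.3); snap('wrist','w_drv'); st()
robot.move_ptp([0.44,-0.012,0.28],q); robot.sleep(.3); snap('wrist','w_cab'); st()
print(ob()['joints'])
E
```

```text
t=2.0 p [ 0.3999 -0.2504  0.2999] F [-0.2 -0.3 -0.2] w 0.0854
 t=3.3 p [ 0.4401 -0.0128  0.28  ] F [ 0.3 -0.1 -0.1] w 0.0849
[ 0.0193605   0.40845085 -0.13681901  2.05775326  0.08655041  0.6805038
 -1.7460706 ]
```

View pics/w_drv.png

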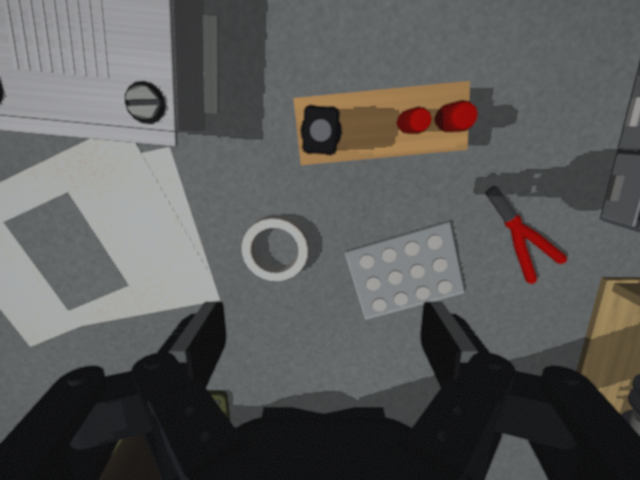

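View pics/w_cab.png

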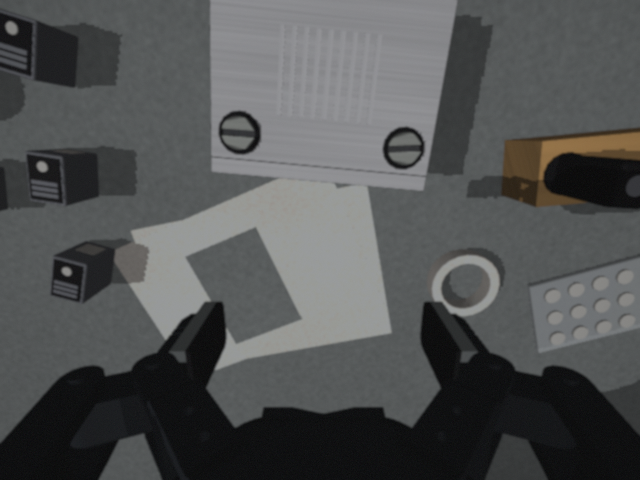

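In the wrist views both latch heads stand out ((239,132) and (404,148) in w_cab), as does the driver's handle from above ((321,130) in w_drv). I crop in to get precise pixels.

```bash
python3 - <<'E'
from h import *
d=np.load('pics/w_cab.npz'); c=d; im=d['im']
crop(im,200,90,440,210,3.3,'c1.png')
d2=np.load('pics/w_drv.npz')
crop(d2['im'],280,70,490,180,3.8,'c2.png')
for u,v,z,n in [(239,132,.095,'hl'),(404,148,.095,'hr'),(211,171,.0865,'FLcorner'),(424,190,.0865,'FRcorner')]: print(n,np.round(ray(c,u,v,z),4))
for u,v,z,n in [(320,130,.15,'drvtop'),(302,165,.07,'corner -x+y'),(469,150,.07,'corner -x -y'),(294,98,.07,'cor +x+y'),(469,82,.07,'cor +x-y')]: print(n,np.round(ray(d2,u,v,z),4))
E
```

```text
hl [0.5187 0.0596 0.095 ]
hr [ 0.5049 -0.0852  0.095 ]
FLcorner [0.4844 0.0903 0.0865]
FRcorner [ 0.4663 -0.1087  0.0865]
drvtop [ 0.4795 -0.2486  0.15  ]
corner -x+y [ 0.4462 -0.2293  0.07  ]
corner -x -y [ 0.4608 -0.3989  0.07  ]
cor +x+y [ 0.5099 -0.2228  0.07  ]
cor +x-y [ 0.5238 -0.3908  0.07  ]
```

View pics/c1.png

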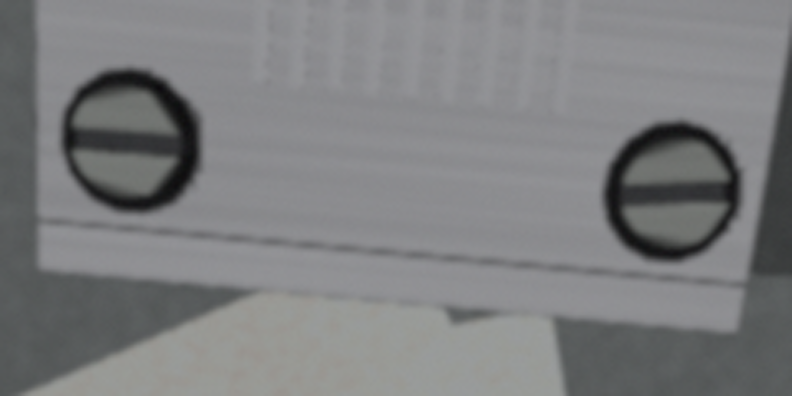

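View pics/c2.png

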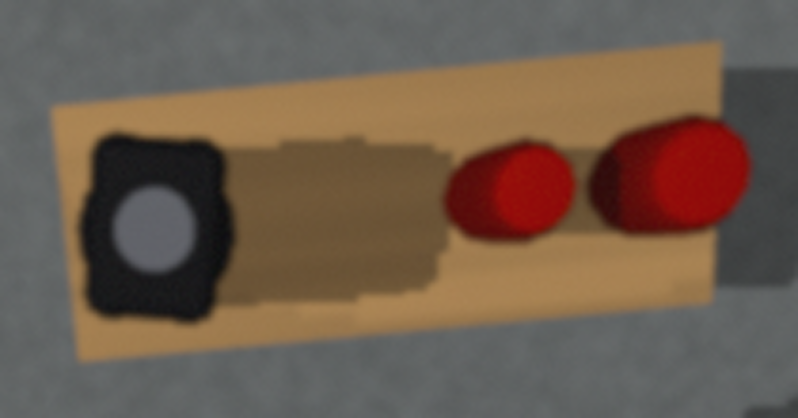

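```bash
python3 - <<'E'
from h import *
c=cal('top'); print('drvtop from top', ray(c,481.2,243,.15))
d2=np.load('pics/w_drv.npz'); print(ray(d2,320.5,130.3,.15))
q=down(-np.pi/2-0.07)
robot.move_ptp([0.4795,-0.249,0.22],q)
hand.command_gripper(0.065); st()
snap('wrist','w_drv2')
robot.servo_line([0.4795,-0.249,0.115],q,feed=0.1,max_force=8); st()
E
```

```text
drvtop from top [ 0.47819654 -0.2502185   0.15      ]
[ 0.47932232 -0.24900909  0.15      ]
 t=4.7 p [ 0.4799 -0.2481  0.2203] F [-0.4 -0.4  0. ] w 0.0654
 t=5.9 p [ 0.4799 -0.2492  0.1155] F [-0.9  0.  -0.8] w 0.0653
```

View pics/w_drv2.png

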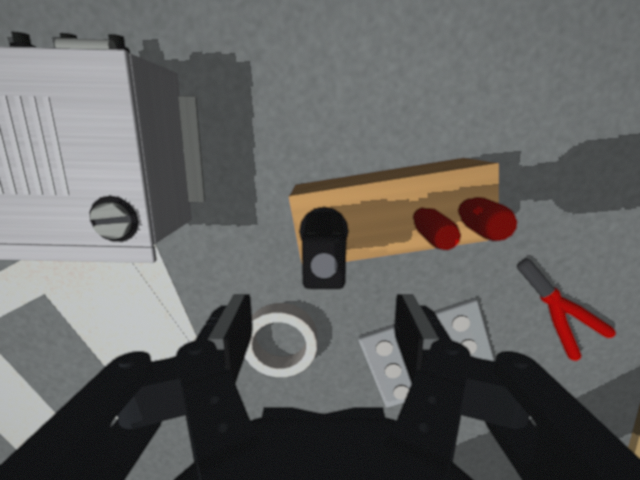

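The driver's head at (324,265) is centred between the jaws. I grip it and lift.

```bash
python3 - <<'E'
from h import *
hand.command_gripper(0.0); st('grip')
p=ob()['ee_pos']; q=ob()['tool_rot']
np.save('graspq.npy',np.r_[p,q])
robot.servo_line([p[0],p[1],0.24],None,feed=0.1,max_force=20); st('lift')
robot.sleep(.3)
snap('wrist','w_g'); snap('scene','s_g'); 
im,c=snap('top','t_g')
p=ob()['ee_pos']
for d in (.1,-.035):
  for n in('scene','top','wrist'): print(n,d,np.round(proj(cal(n),p-[0,0,d]),1))
crop(im,430,180,560,290,5,'t_gc.png')
s=np.load('pics/s_g.npz')['im']; crop(s,120,220,280,360,4.5,'s_gc.png')
E
```

```text
grip t=6.3 p [ 0.4798 -0.2491  0.1155] F [-0.6 -0.3  5.5] w 0.0274
lift t=7.7 p [ 0.4794 -0.2489  0.2394] F [-0.  -0.7 -1.1] w 0.0277
scene 0.1 [[195.3 302.5]]
top 0.1 [[479.2 243.1]]
wrist 0.1 [[322.6 248.9]]
scene -0.035 [[183.5 254.1]]
top -0.035 [[501.  231.6]]
wrist -0.035 [[321.8 386.9]]
```

View pics/w_g.png

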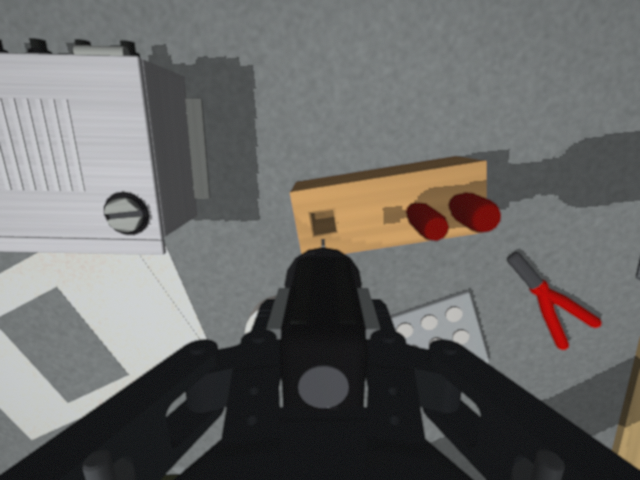

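View pics/s_gc.png

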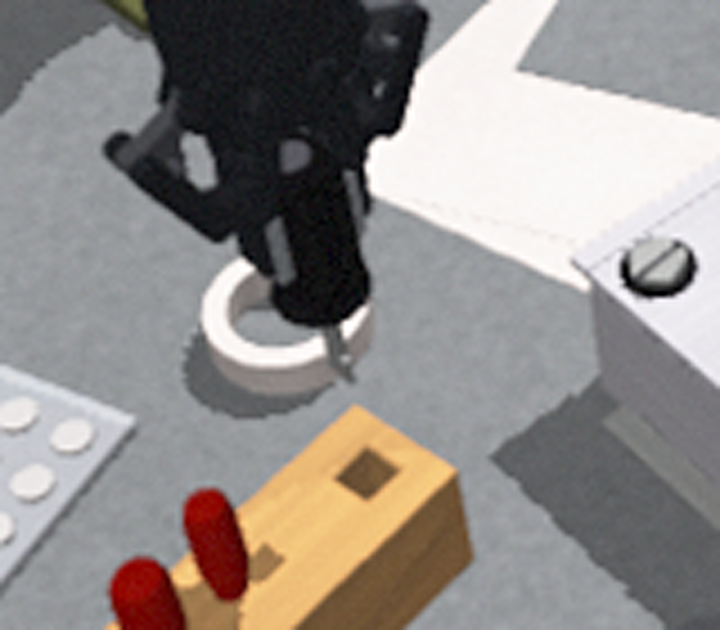

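The grip is good: the blade tip sits at about (323,240) in the wrist view, and the empty hole is visible at (323,222). I compute the hole position and tip consistency, then look at the heads with the wrist camera near the right latch.

```bash
python3 - <<'E'
from h import *
d=np.load('pics/w_g.npz'); 
crop(d['im'],250,190,400,290,5,'w_gc.png')
print('hole wrist',ray(d,323,222,.07),'scene',ray(np.load('pics/s_g.npz'),201.8,325.3,.07))
p=np.array([0.4794,-0.2489,0.2394]); ex=mat(np.load('graspq.npy')[3:])[:,2]; print(ex)
for k in (8,0,-8): 
  for n in('scene','wrist'): print(k,n,proj(np.load('pics/%s_g.npz'%n[0]),p-[0,0,.1]-ex*k*1e-3))
robot.move_ptp([0.43,-0.085,0.235],down(-np.pi/2)); robot.sleep(.3)
a,_=snap('wrist','w_r1'); st()
robot.move_ptp([0.445,0.06,0.235],down(-np.pi/2)); robot.sleep(.3)
b,_=snap('wrist','w_l1'); st()
crop(a,230,100,400,260,4,'w_r1c.png');crop(b,230,100,400,260,4,'w_l1c.png')
E
```

```text
hole wrist [ 0.48111527 -0.24942099  0.07      ] scene [ 0.48394218 -0.24925273  0.07      ]
[-9.97551889e-01  6.99235852e-02 -9.60085250e-04]
8 scene [[197.71376098 304.79099501]]
8 wrist [[322.3583052 238.3053146]]
0 scene [[195.24806702 302.47969417]]
0 wrist [[322.36948324 249.17386365]]
-8 scene [[192.80169359 300.18650408]]
-8 wrist [[322.38043451 259.82191565]]
 t=9.3 p [ 0.4302 -0.0857  0.2349] F [ 0.4  0.6 -2.1] w 0.0272
 t=10.2 p [0.4451 0.0591 0.235 ] F [ 0.3 -1.2 -1.2] w 0.0274
```

View pics/w_gc.png

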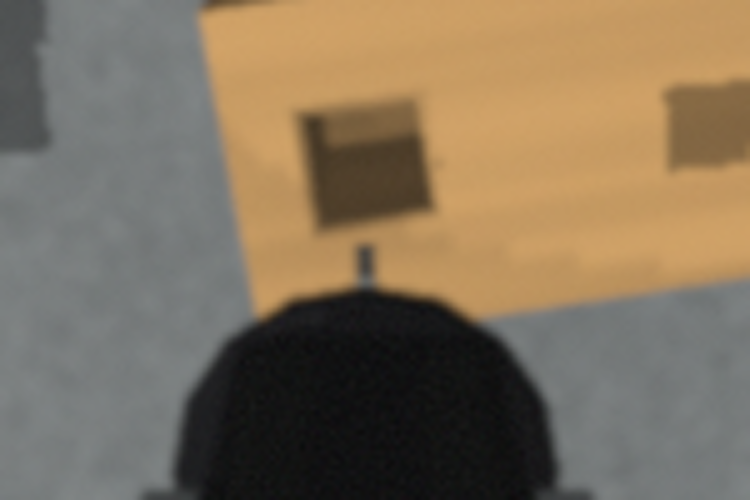

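View pics/w_r1c.png

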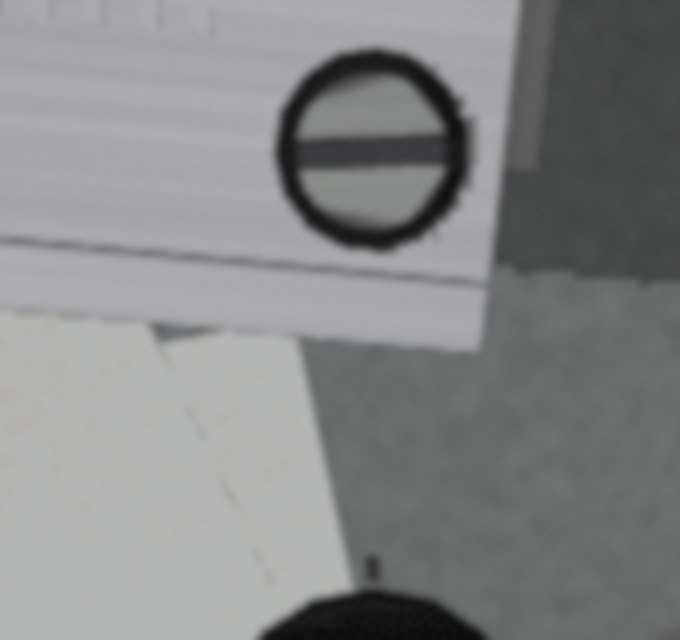

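View pics/w_l1c.png

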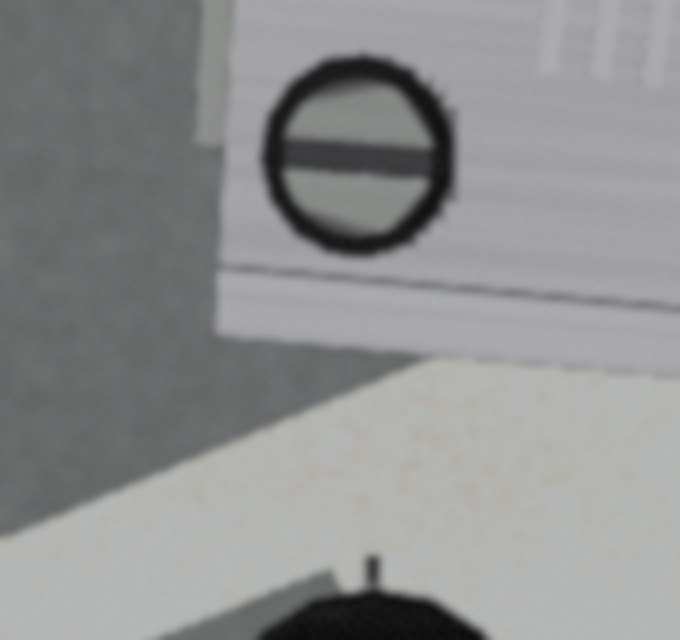

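```bash
python3 - <<'E'
from h import *
r=np.load('pics/w_r1.npz');l=np.load('pics/w_l1.npz')
hr=ray(r,323.4,137.5,.095);hl=ray(l,319.7,139,.095); print(hr,hl,np.linalg.norm(hr-hl))
def sl(d,o,a,b):
    A=ray(d,o[0]+a[0]/4,o[1]+a[1]/4,.0895);B=ray(d,o[0]+b[0]/4,o[1]+b[1]/4,.0895);return np.arctan2(*(A-B)[[0,1]])
print('slot tilt from y: r',sl(r,(230,100),(300,155),(450,147)),'l',sl(l,(230,100),(285,155),(430,163)))
print('cover line r',sl(r,(230,100),(0,238),(485,283)),'l',sl(l,(230,100),(220,267),(680,308)))
t=np.load('pics/t_g.npz'); im=t['im']; crop(im,320,170,440,265,6,'t_h.png')
s=np.load('pics/s_g.npz'); crop(s['im'],230,220,370,350,5,'s_h.png')
for n in('top','scene'): print(n,proj(cal(n),[hl,hr]))
# IK for turns and lever
for h_ in (hr,hl):
  for yaw in (-np.pi/2-.1,0-.1,np.pi-.1, np.pi/2-.1):
    q=robot.solve_ik(list(h_+[0,0,.0955]),down(yaw)); print(yaw,None if q is None else np.round(q,2))
E
```

```text
[ 0.50470071 -0.08675284  0.095     ] [0.51829548 0.06076991 0.095     ] 0.14814783178822352
slot tilt from y: r -0.0485781528469278 l 0.055612978305284534
cover line r 0.09326874383032195 l 0.09024195831298824
top [[344.00491859 231.15907655]
 [405.1456037  236.38691492]]
scene [[314.84082109 243.46536106]
 [265.07205166 276.89925114]]
-1.6707963267948966 [ 0.12  0.63 -0.06  1.97  0.07  0.54 -1.66]
-0.1 [ 0.4   0.67 -0.51  1.95  0.53  0.65 -0.55]
3.041592653589793 [-0.19  0.68  0.44  1.98 -0.51  0.59 -2.64]
1.4707963267948965 [ 0.64  0.8  -0.97  1.94  0.87  0.88  0.68]
-1.6707963267948966 [-0.18  0.64 -0.04  1.94  0.04  0.56 -1.92]
-0.1 [ 0.09  0.68 -0.48  1.93  0.5   0.66 -0.8 ]
3.041592653589793 [-0.68  0.82  0.87  1.97 -0.9   0.8  -2.53]
1.4707963267948965 [ 0.34  0.8  -0.95  1.91  0.85  0.89  0.42]
```

View pics/t_h.png

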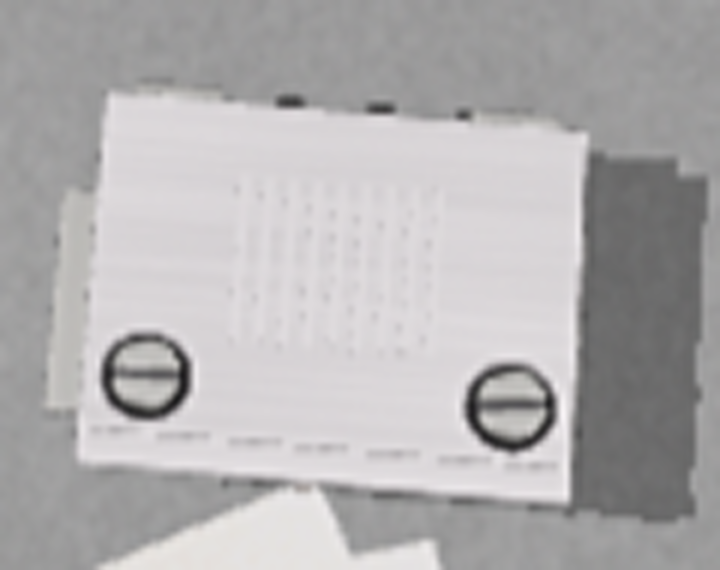

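View pics/s_h.png

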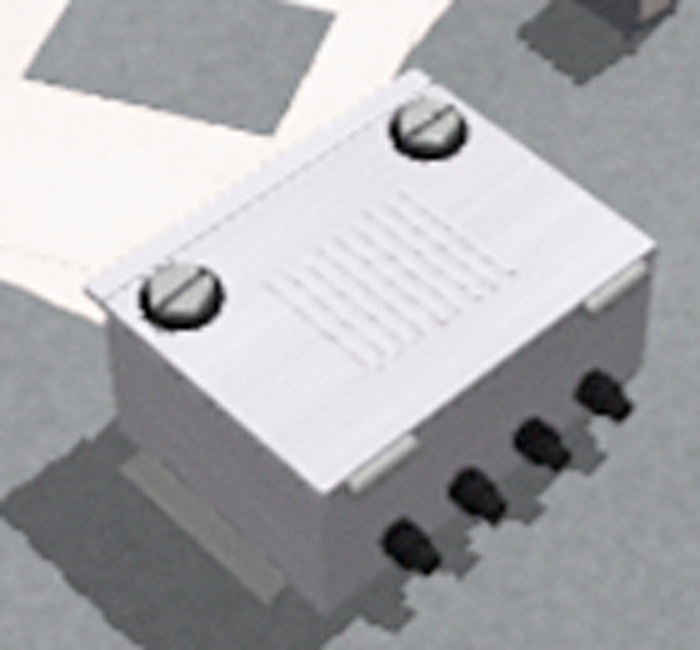

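Head positions check out: measured separation is 148.1 mm against 148 expected. The right latch starts about 0.14 rad off and the left about 0.035 rad off. I engage the right head.

```bash
cat >> h.py <<'E'
HR=np.array([0.5047,-0.0868,.095]); HL=np.array([.5183,.0608,.095])
def rot_in_place(yaw0,yaw1,p,n=8,feed=.05):
    for y in np.linspace(yaw0,yaw1,n+1)[1:]:
        robot.servo_line(list(p),down(y),feed=feed)
E
python3 - <<'E'
from h import *
yaw=.0486
robot.move_ptp([HR[0],HR[1],0.235],down(yaw)); st('above')
o=ob(); t0=o['time_s']
robot.servo_line([HR[0],HR[1],0.230],down(yaw+.1)); print('dt',ob()['time_s']-t0)
robot.servo_line([HR[0],HR[1],0.215],down(yaw)); robot.sleep(.2)
im,c=snap('wrist','w_r2'); crop(im,230,140,420,290,4,'w_r2c.png')
snap('scene','s_r2'); crop(np.load('pics/s_r2.npz')['im'],200,180,360,320,5,'s_r2c.png'); st()
E
```

```text
above t=11.6 p [ 0.5045 -0.0863  0.2349] F [-0.5  0.2 -1.3] w 0.0273
dt 0.25
 t=12.4 p [ 0.505  -0.0868  0.2155] F [ 0.2  0.2 -1.7] w 0.0271
```

View pics/w_r2c.png

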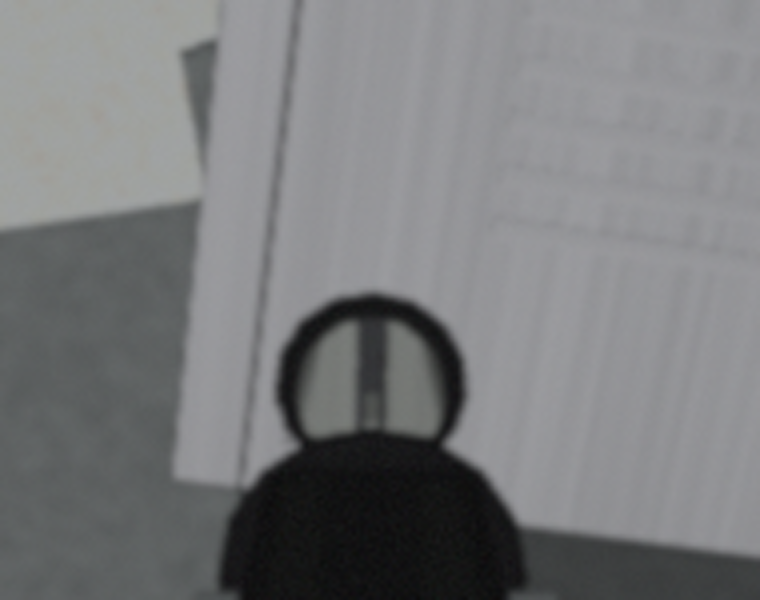

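View pics/s_r2c.png

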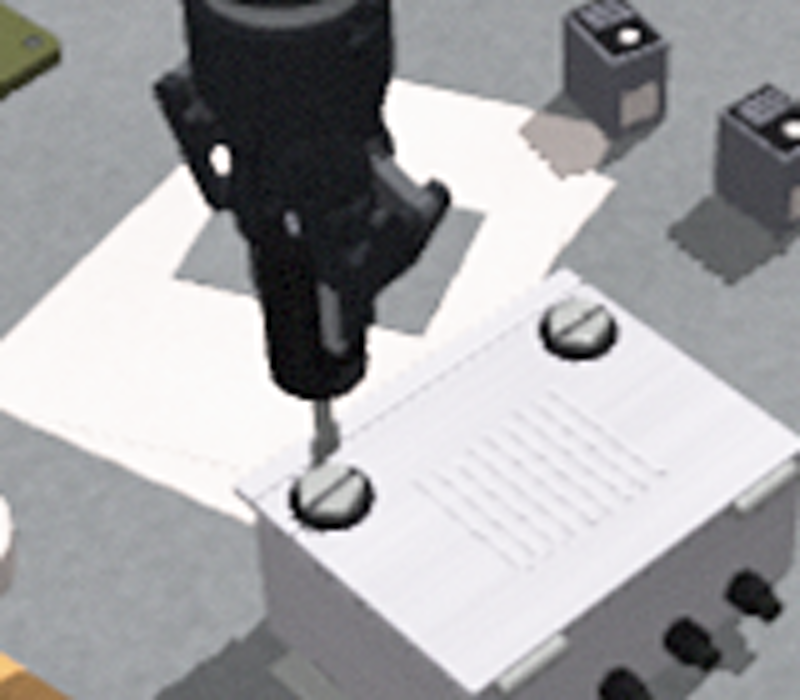

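The blade lines up with the slot in both views: wrist crop x≈370 for both, scene shows the tip right above the right head. I engage and turn.

```bash
python3 - <<'E'
from h import *
yaw=.0486
hit=robot.servo_line([HR[0],HR[1],0.1885],down(yaw),feed=.03,max_force=6); st('down %s'%hit)
E
```

```text
down True t=13.2 p [ 0.5045 -0.0868  0.1898] F [-0.7  0.1  6.2] w 0.0275
```

Contact came at z=0.1898, which puts the tip at 0.0893, on the slot floor. I turn it.

```bash
python3 - <<'E'
from h import *
yaw=.0486
p=[HR[0],HR[1],.1908]
robot.servo_line(p,down(yaw),feed=.03)
for y in np.linspace(yaw,1.63,11)[1:]:
    robot.servo_line(p,down(y),feed=.05); o=ob()
    print(round(y,2),np.round(o['contact_force'],1),np.round(o['wrist_torque'],2),np.round(o['ee_pos'],4))
robot.servo_line([HR[0],HR[1],.225],None,feed=.08); st('up')
robot.servo_line([HR[0]-.03,HR[1]-.03,.26],down(0.8),feed=.1); robot.sleep(.2)
im,c=snap('scene','s_r3'); crop(im,200,180,360,320,5,'s_r3c.png')
E
```

```text
0.21 [ 0.8  0.  -1.2] [ 0.01 -0.02  0.01] [ 0.5046 -0.0869  0.1905]
0.36 [ 1.4  0.1 -2.7] [ 0.21 -0.24 -0.04] [ 0.5049 -0.0867  0.1908]
0.52 [ 1.1  0.6 -2.5] [ 0.24 -0.4  -0.07] [ 0.505  -0.0866  0.1908]
0.68 [ 2.   0.9 -1.6] [ 0.29 -0.55 -0.03] [ 0.505  -0.0866  0.1908]
0.84 [ 2.3  1.2 -3.2] [ 0.41 -0.65 -0.09] [ 0.505  -0.0865  0.1908]
1.0 [ 3.2  1.9 -4.1] [ 0.63 -0.78 -0.04] [ 0.5051 -0.0864  0.1909]
1.16 [ 3.   1.3 -3.2] [ 0.82 -0.86 -0.07] [ 0.505  -0.0864  0.1909]
1.31 [ 4.5  3.1 -3.9] [ 0.95 -0.95 -0.1 ] [ 0.505  -0.0864  0.1909]
1.47 [ 3.   3.6 -4.7] [ 1.09 -0.95 -0.05] [ 0.505  -0.0863  0.1909]
1.63 [ 3.3  3.5 -4.7] [ 1.21 -0.97 -0.09] [ 0.5049 -0.0863  0.1909]
up t=17.1 p [ 0.5043 -0.0875  0.2251] F [-0.1 -0.2 -2.6] w 0.0272
```

View pics/s_r3c.png

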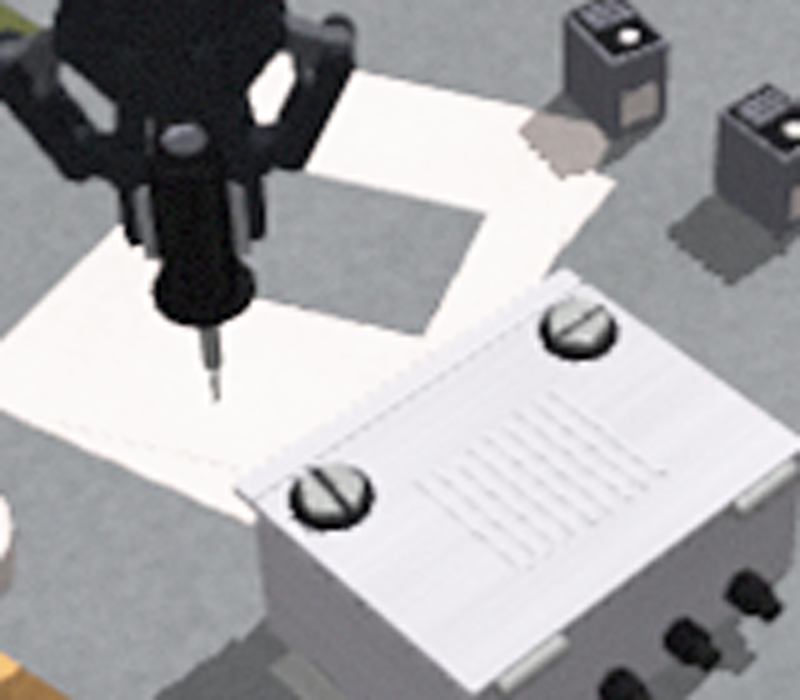

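The right slot now runs from about (312,468) to (350,512) in the crop, along cabinet x. Next the left head.

```bash
python3 - <<'E'
from h import *
d=np.load('pics/s_r3.npz')
A=ray(d,200+312/5,180+468/5,.095);B=ray(d,200+350/5,180+512/5,.095);v=B-A;print('slot dir yaw',np.arctan2(v[1],v[0]),'expect -.092 at 1.571', np.linalg.norm(v))
yaw=-.0556
robot.servo_line([HL[0]-.02,HL[1],0.25],down(0.4),feed=.15)
robot.move_ptp([HL[0],HL[1],0.212],down(yaw)); robot.sleep(.2)
im,c=snap('wrist','w_l2'); crop(im,230,140,420,290,4,'w_l2c.png')
hit=robot.servo_line([HL[0],HL[1],0.1885],down(yaw),feed=.03,max_force=6); st('down %s'%hit)
if ob()['ee_pos'][2]<.1915:
    p=[HL[0],HL[1],.1908]
    robot.servo_line(p,down(yaw),feed=.03)
    for y in np.linspace(yaw,1.64,11)[1:]:
        robot.servo_line(p,down(y),feed=.05); o=ob()
    print(round(y,2),np.round(o['contact_force'],1),np.round(o['wrist_torque'],2),np.round(o['ee_pos'],4))
    robot.servo_line([HL[0],HL[1],.225],None,feed=.08); st('up')
    robot.servo_line([HL[0]-.08,HL[1]-.03,.26],down(0.8),feed=.15); robot.sleep(.2)
im,c=snap('scene','s_l3'); crop(im,200,180,360,320,5,'s_l3c.png')
E
```

```text
slot dir yaw -0.23397138298538603 expect -.092 at 1.571 0.03069649055544824
down True t=21.1 p [0.5181 0.0608 0.1898] F [-1.7 -1.1  7.2] w 0.0275
1.64 [ 2.8  2.4 -4.7] [ 1.03 -0.91 -0.07] [0.5185 0.0612 0.1909]
up t=25.1 p [0.5181 0.0601 0.2252] F [-0.7  0.3 -1.3] w 0.0274
```

View pics/s_l3c.png

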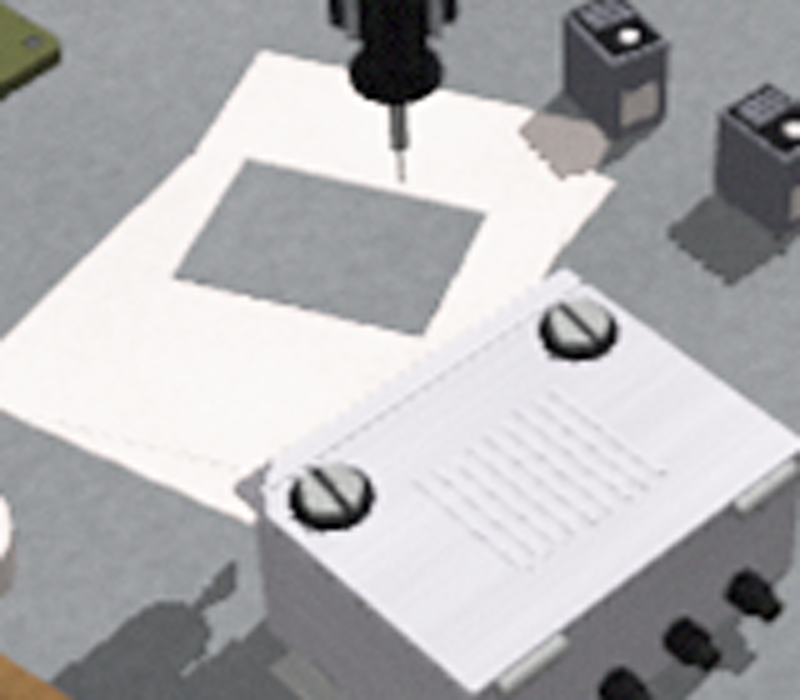

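View pics/w_l2c.png

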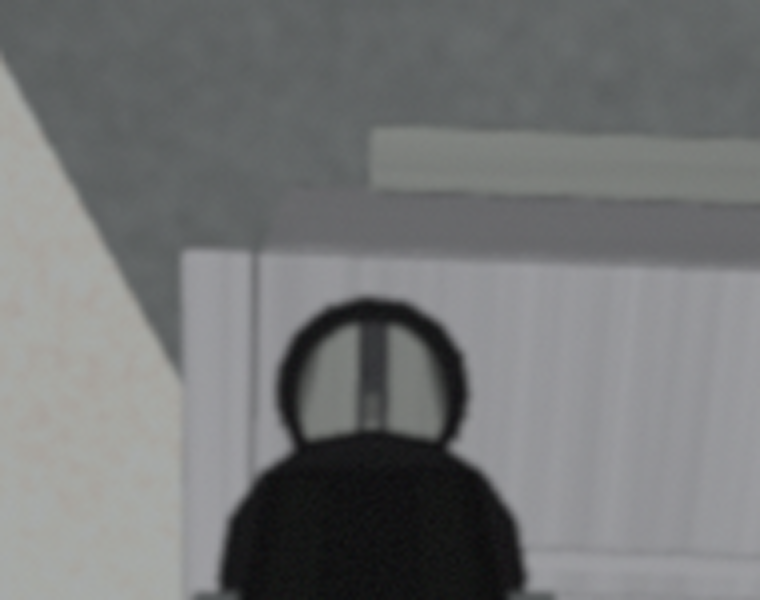

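Both slots now run along cabinet x. I measure the angles with one wrist view and check IK for the levering pose at the same time.

```bash
python3 - <<'E'
from h import *
robot.move_ptp([0.43,-0.012,0.28],down(-np.pi/2)); robot.sleep(.2)
im,c=snap('wrist','w_cab2'); crop(im,200,70,440,210,3.3,'w_cab2c.png')
# lever IK: tool pitched. heading dir = cabinet x
th=-.092; ex=np.array([np.cos(th),np.sin(th),0]); ey=np.array([-np.sin(th),np.cos(th),0]); O=(HR+HL)/2+ex*.048; O[2]=0
print('O',O)
def pitched(a,s=1,head=ex):
    x=head*np.cos(a)-np.array([0,0,np.sin(a)]); side=np.cross([0,0,1.],head)
    z=s*side; # tool z horizontal -> blade wide axis horizontal ; 
    y=np.cross(z,x); return q_from(np.c_[x,y,z])
for yl in (0,.05,-.05):
  tip=O-.080*ex+yl*ey+np.array([0,0,.072])
  for a in np.deg2rad([20,30,40,50,60,70]):
    for s in (1,-1):
      M=mat(pitched(a,s)); q=robot.solve_ik(list(tip-M[:,0]*.1005),pitched(a,s)); print(yl,round(np.rad2deg(a)),s,None if q is None else np.round(q,2))
E
```

```text
O [ 0.55929701 -0.01740977  0.        ]
0 20 1 None
0 20 -1 None
0 30 1 None
0 30 -1 None
0 40 1 None
0 40 -1 None
0 50 1 None
0 50 -1 None
0 60 1 None
0 60 -1 None
0 70 1 [ 0.11  0.63 -0.4   2.48  2.26  0.43  0.62]
0 70 -1 [ 0.55  0.88 -1.25  2.46  1.7   0.99 -2.04]
0.05 20 1 None
0.05 20 -1 None
0.05 30 1 None
0.05 30 -1 None
0.05 40 1 None
0.05 40 -1 None
0.05 50 1 None
0.05 50 -1 None
0.05 60 1 None
0.05 60 -1 None
0.05 70 1 [-0.16  0.62 -0.2   2.47  2.37  0.36  0.38]
0.05 70 -1 [ 0.41  0.89 -1.25  2.44  1.67  1.03 -2.13]
-0.05 20 1 None
-0.05 20 -1 None
-0.05 30 1 None
-0.05 30 -1 None
-0.05 40 1 None
-0.05 40 -1 None
-0.05 50 1 None
-0.05 50 -1 None
-0.05 60 1 None
-0.05 60 -1 None
-0.05 70 1 [ 0.26  0.63 -0.4   2.49  2.36  0.4   0.66]
-0.05 70 -1 [ 0.53  0.73 -0.88  2.47  1.92  0.65 -2.07]
```

View pics/w_cab2c.png

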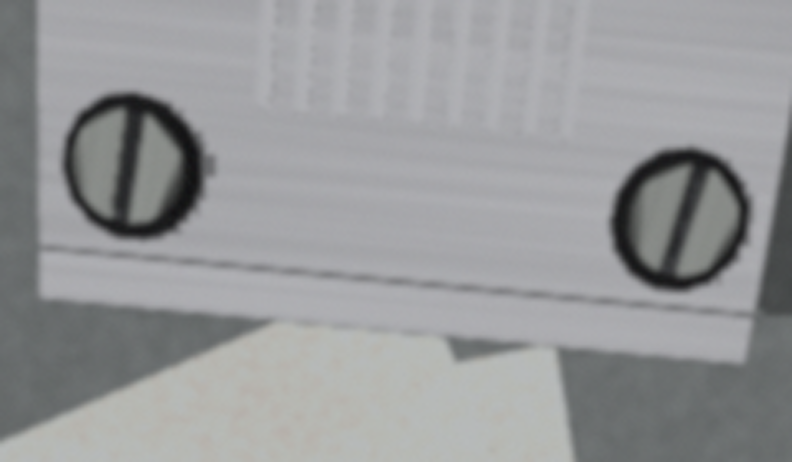

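```bash
cat >> h.py <<'E'
TH=-.092; EX=np.array([np.cos(TH),np.sin(TH),0]); EY=np.array([-np.sin(TH),np.cos(TH),0]); O=np.array([0.5593,-0.0174,0])
def W(x,y,z): return O+x*EX+y*EY+np.array([0,0,z])   # cabinet frame -> world (m)
def pitched(a,s,head):
    x=head*np.cos(a)-np.array([0,0,np.sin(a)]); z=s*np.cross([0,0,1.],head)
    return q_from(np.c_[x,np.cross(z,x),z])
def hd(az): # heading azimuth in cabinet frame
    return np.cos(az)*EX+np.sin(az)*EY
E
python3 - <<'E'
from h import *
d=np.load('pics/w_cab2.npz')
for a,b in [((133,103),(122,225)),((700,167),(668,280))]:
    A=ray(d,200+a[0]/3.3,70+a[1]/3.3,.0895);B=ray(d,200+b[0]/3.3,70+b[1]/3.3,.0895);v=A-B;print('latch',np.pi/2+np.arctan2(v[1],v[0])-TH)
for azd,y in [(-90,.095),(-60,.08),(-45,.07),(-30,.06),(90,-.095),(60,-.08),(45,-.07),(30,-.06)]:
  for ad in (10,20,30,40,50):
    for s in (1,-1):
      a=np.deg2rad(ad);hh=hd(np.deg2rad(azd)); Q=pitched(a,s,hh); 
      q=robot.solve_ik(list(W(-.079,y,.075)-mat(Q)[:,0]*.1005),Q)
      if q is not None: print(azd,ad,s,np.round(q,2))
E
```

```text
latch 1.4931301136974957
latch 1.4459415960091697
-90 10 1 [-0.65  1.41 -0.37  1.24  0.88  2.    0.12]
-90 10 -1 [-1.04  1.46  0.51  1.27  0.34  1.58 -2.51]
-90 20 1 [-0.51  1.33 -0.62  1.35  0.96  1.99  0.01]
-90 20 -1 [-1.02  1.33  0.48  1.38  0.32  1.43 -2.52]
-90 30 1 [-0.38  1.28 -0.84  1.46  1.02  1.97 -0.07]
-90 30 -1 [-0.97  1.19  0.42  1.5   0.32  1.29 -2.53]
-90 40 1 [-0.31  1.17 -0.86  1.57  1.    1.8  -0.06]
-90 40 -1 [-0.9   1.06  0.33  1.6   0.35  1.16 -2.55]
-90 50 1 [-0.23  1.06 -0.87  1.67  0.98  1.61 -0.02]
-90 50 -1 [-0.8   0.93  0.23  1.71  0.39  1.03 -2.56]
-60 10 1 [-0.66  1.4  -0.62  1.82  1.18  1.95 -0.25]
-60 10 -1 [-1.41  1.48  0.66  1.86  0.51  0.89 -2.65]
-60 20 1 [-0.52  1.34 -0.83  1.9   1.22  1.98 -0.26]
-60 20 -1 [-1.38  1.34  0.66  1.95  0.52  0.75 -2.6 ]
-60 30 1 [-0.38  1.31 -1.05  1.98  1.26  2.01 -0.25]
-60 30 -1 [-1.32  1.2   0.66  2.03  0.52  0.62 -2.53]
-60 40 1 [-0.23  1.3  -1.26  2.03  1.29  2.03 -0.2 ]
-60 40 -1 [-1.17  1.02  0.51  2.08  0.7   0.59 -2.62]
-60 50 1 [-0.13  1.17 -1.26  2.07  1.29  1.82 -0.07]
-60 50 -1 [-0.99  0.86  0.35  2.12
[... 1642 characters left out ...]
0.45  0.23 -1.02]
60 40 -1 [ 1.4   1.21 -1.14  2.18  0.59  0.27  1.07]
60 50 1 [ 1.15  0.93 -0.82  2.21 -0.43  0.18 -1.18]
60 50 -1 [ 1.23  1.   -0.99  2.21  0.43  0.2   1.09]
45 10 1 [ 1.74  1.78 -1.16  2.26  0.42  0.09 -1.54]
45 10 -1 [ 1.8   1.9  -1.31  2.26  1.2   0.27  0.8 ]
45 20 1 [ 1.59  1.54 -1.07  2.35  3.7   0.12  1.31]
45 20 -1 [ 1.66  1.64 -1.23  2.35  2.09  0.17 -0.24]
45 30 1 [ 1.47  1.34 -1.05  2.42  3.27  0.22  1.57]
45 30 -1 [ 1.54  1.46 -1.24  2.42  2.37  0.28 -0.7 ]
45 40 1 [ 1.34  1.16 -1.04  2.44  2.96  0.27  1.66]
45 40 -1 [ 1.41  1.27 -1.24  2.44  2.32  0.36 -0.85]
45 50 1 [ 1.11  0.92 -0.84  2.43  3.27  0.24  1.16]
45 50 -1 [ 1.28  1.11 -1.23  2.42  2.07  0.4  -0.82]
```

Latches read 1.49 and 1.45 rad by the slot angles, so both are undone. To lever the cover, I'll bring the blade under the left end of the lip, heading along cabinet -y, and sweep an arc about the hinge. I check IK along that path first.

```bash
cat >> h.py <<'E'
def lever_pose(phi,a=np.deg2rad(32),s=1,r=.151,inset=.012,extra=0.0,back=0.0):
    Q=pitched(a,s,hd(-np.pi/2)); x=mat(Q)[:,0]
    off=.0015+extra+ (.006*np.sin(min(phi,1.57)))
    # contact point at lip end y=+.1 on underside
    cx=.070-r*np.cos(phi)-off*np.sin(phi); cz=.0805+r*np.sin(phi)-off*np.cos(phi)
    tip=W(cx,.1-inset+back,cz-inset*np.tan(a)); 
    return tip-x*.1005,Q
E
python3 - <<'E'
from h import *
from itertools import product
for ad in (25,32,40):
  for s in (1,-1):
    out=[]
    for phi in (-.06,0,.3,.6,.9,1.2,1.5,1.65):
      p,Q=lever_pose(phi,np.deg2rad(ad),s); q=robot.solve_ik(list(p),Q); out.append(None if q is None else np.round(q,2))
    p,Q=lever_pose(-.06,np.deg2rad(ad),s,back=.05); out.append(robot.solve_ik(list(p),Q))
    print(ad,s); print(*out,sep='\n')
print(lever_pose(0))
E
```

```text
25 1
[-0.4   1.35 -0.83  1.42  1.05  2.04 -0.09]
[-0.39  1.34 -0.84  1.42  1.04  2.05 -0.09]
[-0.39  1.27 -0.83  1.43  1.01  2.07 -0.05]
[-0.47  1.16 -0.62  1.39  0.93  1.97  0.12]
[-0.47  1.12 -0.58  1.32  0.95  2.01  0.23]
[-0.54  1.09 -0.35  1.21  0.9   1.94  0.43]
[-0.57  1.11 -0.2   1.07  0.88  1.92  0.6 ]
[-0.58  1.14 -0.13  0.99  0.87  1.92  0.68]
[-0.55232866  1.31219785 -0.61938589  1.2865894   0.9335967   1.95102395
  0.04503234]
25 -1
[-1.    1.28  0.47  1.46  0.31  1.33 -2.52]
[-1.    1.26  0.46  1.46  0.31  1.34 -2.52]
[-0.98  1.19  0.43  1.47  0.37  1.4  -2.52]
[-0.94  1.13  0.39  1.43  0.43  1.48 -2.51]
[-0.88  1.1   0.34  1.35  0.49  1.56 -2.48]
[-0.81  1.09  0.29  1.23  0.55  1.65 -2.43]
[-0.75  1.13  0.27  1.08  0.59  1.72 -2.35]
[-0.73  1.16  0.28  1.    0.6   1.75 -2.31]
[-1.02538364  1.30358147  0.45299028  1.3202626   0.27805291  1.45703953
 -2.50996211]
32 1
[-0.36  1.27 -0.83  1.5   1.02  1.91 -0.08]
[-0.36  1.25 -0.84  1.5   1.02  1.92 -0.08]
[-0.34  1.2  -0.87  1.49  1.    1.98 -0.05]
[-0.32  1.16 -0.91  1.45  1.02  2.05  0.02]
[-0.33  1.11 -0.83  1.36  1.02
[... 973 characters left out ...]
1.03  1.96  0.46]
[-0.36  1.03 -0.57  1.08  0.99  1.91  0.56]
[-0.37440952  1.21360438 -0.85725088  1.4672268   0.99805155  1.83122385
 -0.0500429 ]
40 -1
[-0.9   1.08  0.34  1.62  0.35  1.12 -2.55]
[-0.9   1.06  0.34  1.63  0.35  1.14 -2.56]
[-0.87  0.99  0.3   1.61  0.39  1.22 -2.55]
[-0.83  0.94  0.25  1.55  0.44  1.31 -2.53]
[-0.77  0.92  0.2   1.46  0.48  1.42 -2.5 ]
[-0.73  0.93  0.21  1.34  0.5   1.49 -2.41]
[-0.69  0.97  0.22  1.19  0.5   1.56 -2.33]
[-0.67  1.    0.23  1.11  0.51  1.59 -2.29]
[-0.94019133  1.10740181  0.33904519  1.50376408  0.29863354  1.22790323
 -2.5421572 ]
(array([0.49455713, 0.16253774, 0.12475845]), array([ 0.60203152, -0.31401089,  0.63355912, -0.37088819]))
```

```bash
python3 - <<'E'
from h import *
p,Q=lever_pose(0,back=.05,extra=.008)
robot.move_ptp(list(p+[-.02,0,.14]),Q); st('stage')
robot.servo_line(list(p),Q,feed=.1,max_force=10); st('pre')
robot.sleep(.2)
snap('scene','s_v1'); snap('top','t_v1'); snap('wrist','w_v1')
crop(np.load('pics/s_v1.npz')['im'],220,150,420,320,4,'s_v1c.png')
crop(np.load('pics/t_v1.npz')['im'],240,170,440,310,4,'t_v1c.png')
tip=p+mat(Q)[:,0]*.1005
print(tip,proj(cal('scene'),tip),proj(cal('top'),tip))
E
```

```text
stage t=29.7 p [0.4795 0.2116 0.2569] F [ 0.5 -0.1 -1.4] w 0.0272
pre t=31.3 p [0.4993 0.2126 0.1174] F [-0.3  0.1 -1.9] w 0.0273
[0.49132065 0.12745789 0.06350157] [[324.30492379 232.94108795]] [[316.84703168 244.4415767 ]]
```

View pics/s_v1c.png

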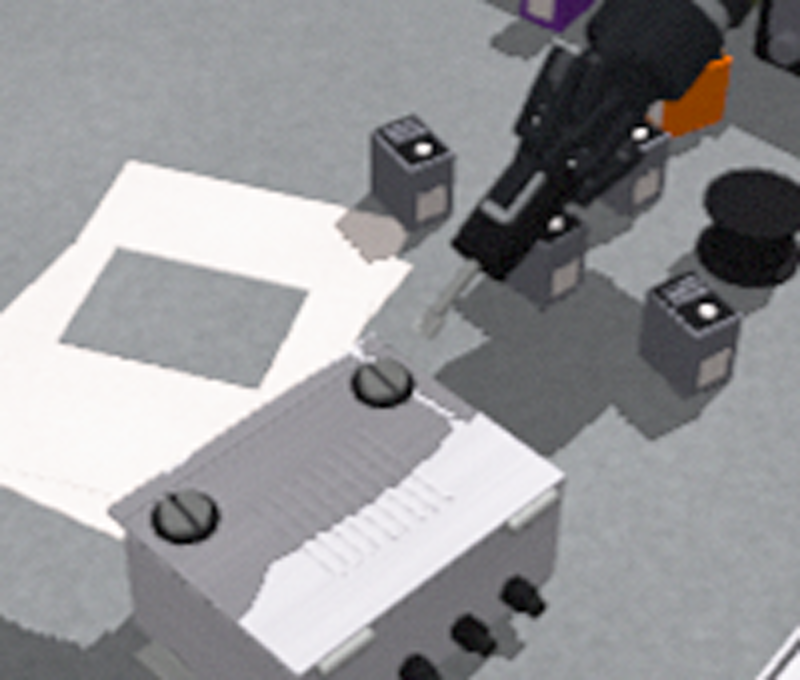

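View pics/t_v1c.png

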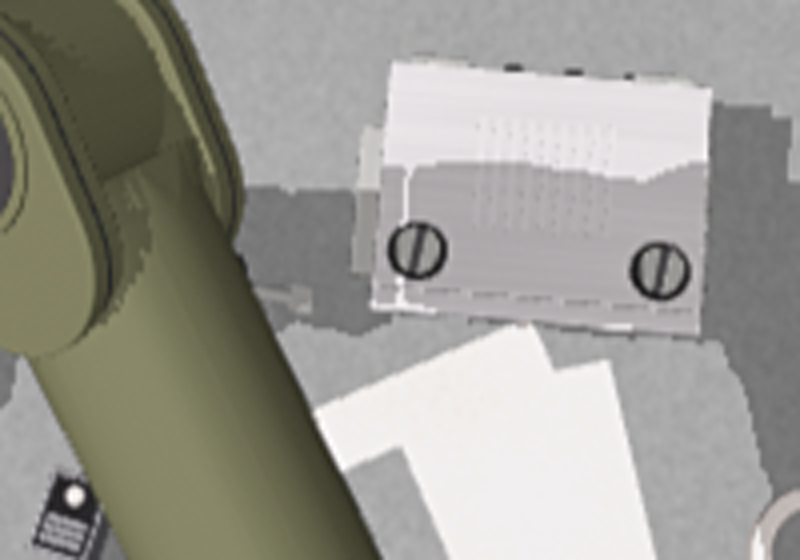

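View pics/w_v1.png

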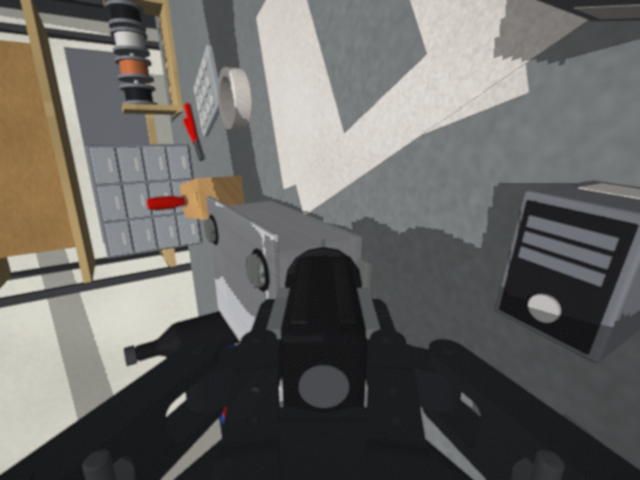

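The tip shows at (430,325) in the scene crop and (303,297) in the top crop, within 2-3 px of prediction, just outside the lip's left end and below it. I insert and lift.

```bash
python3 - <<'E'
from h import *
p,Q=lever_pose(0,extra=.008)
h=robot.servo_line(list(p),Q,feed=.05,max_force=6); st('in %s'%h)
if not h:
    snap('scene','s_v2'); crop(np.load('pics/s_v2.npz')['im'],220,150,420,320,4,'s_v2c.png')
    for phi in (0,.03,.06,.09,.12,.16,.2):
        p,Q=lever_pose(phi,extra=0); robot.servo_line(list(p),Q,feed=.03); st('phi %.2f'%phi)
snap('scene','s_v3'); crop(np.load('pics/s_v3.npz')['im'],220,150,420,320,4,'s_v3c.png')
E
```

```text
in False t=32.8 p [0.4945 0.163  0.1167] F [-0.5  0.5 -2.1] w 0.0270
phi 0.00 t=33.2 p [0.4945 0.1634 0.1246] F [-0.2  2.9 -4.1] w 0.0270
phi 0.03 t=33.5 p [0.4946 0.1632 0.1291] F [ 1.3  3.8 -4.6] w 0.0272
phi 0.06 t=33.8 p [0.4948 0.163  0.1337] F [-0.2  5.5 -4.2] w 0.0275
phi 0.09 t=34.1 p [0.4951 0.163  0.138 ] F [ 2.   5.2 -3.3] w 0.0278
phi 0.12 t=34.4 p [0.4955 0.1629 0.1422] F [ 2.   5.7 -4.3] w 0.0273
phi 0.16 t=34.7 p [0.4963 0.1628 0.1479] F [ 1.   5.6 -4.5] w 0.0277
phi 0.20 t=35.1 p [0.4972 0.1626 0.1537] F [ 1.9  5.4 -5.1] w 0.0272
```

View pics/s_v3c.png

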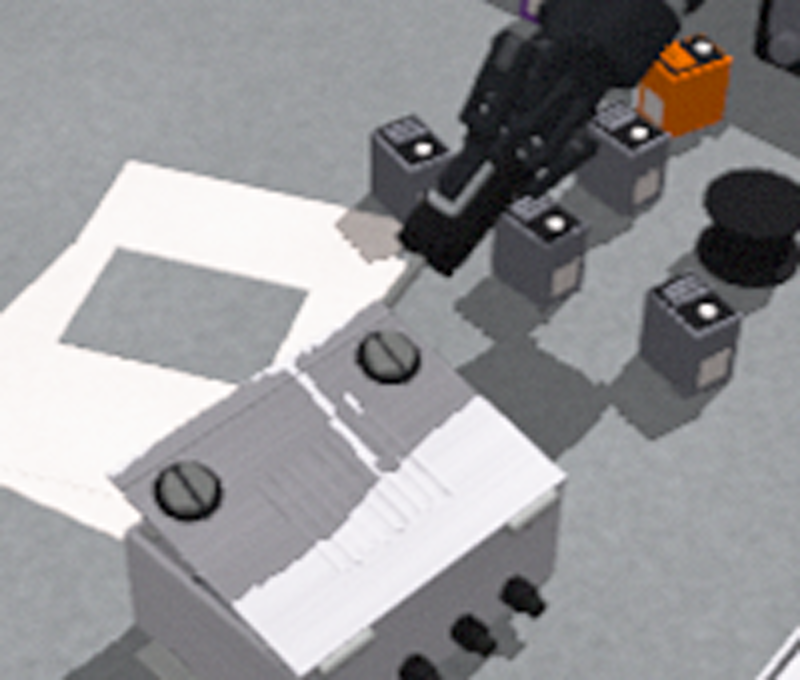

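The cover is lifting on the blade (open gap visible, about 0.2 rad). I continue along the arc.

```bash
python3 - <<'E'
from h import *
for i,phi in enumerate(np.arange(.3,1.70,.1)):
    p,Q=lever_pose(min(phi,1.66),inset=min(.012+.004*i,.024)); robot.servo_line(list(p),Q,feed=.07)
    if i%3==0: st('phi %.2f'%phi)
st('end'); snap('scene','s_v4'); crop(np.load('pics/s_v4.npz')['im'],200,100,420,320,2.7,'s_v4c.png')
E
```

```text
phi 0.30 t=35.5 p [0.5001 0.1617 0.1681] F [-0.1  4.3 -3. ] w 0.0274
phi 0.60 t=36.5 p [0.5164 0.1479 0.2   ] F [-1.4  3.5 -2.9] w 0.0275
phi 0.90 t=37.6 p [0.5457 0.1455 0.2336] F [ 0.2  0.7 -1.4] w 0.0271
phi 1.20 t=38.6 p [0.5827 0.1423 0.2571] F [ 0.6 -0.5 -1.2] w 0.0271
phi 1.50 t=39.7 p [0.6257 0.1384 0.2689] F [-0.1  0.1 -1.3] w 0.0272
end t=40.1 p [0.6406 0.137  0.2699] F [ 0.1  0.1 -2.2] w 0.0273
```

View pics/s_v4c.png

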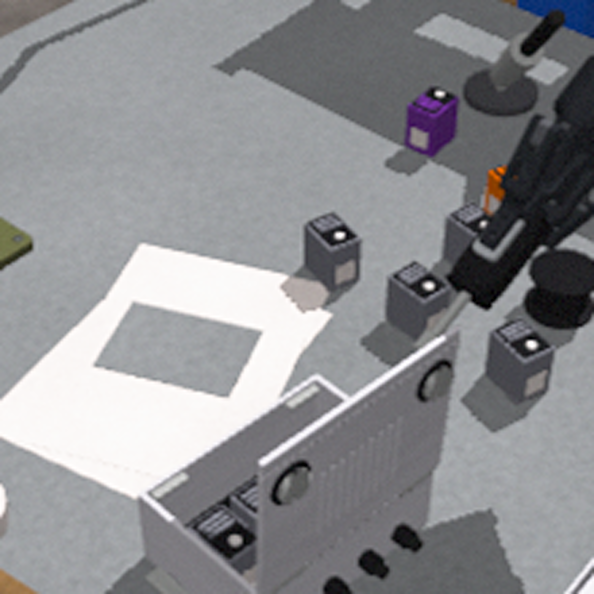

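The cover is up near vertical. I withdraw sideways, check the angle with the top camera, and stow the driver.

```bash
python3 - <<'E'
from h import *
p=ob()['ee_pos']
robot.servo_line(list(p-.015*EX),None,feed=.08)
robot.servo_line(list(p-.03*EX+.06*EY),None,feed=.1)
# go to stage then hover over front of cabinet
robot.move_ptp([0.40,0.12,0.33],down(-np.pi/2)); st()
robot.move_ptp([0.36,-0.015,0.34],down(-np.pi/2)); robot.sleep(.2)
snap('wrist','w_o'); snap('top','t_o')
crop(np.load('pics/t_o.npz')['im'],240,120,540,300,2.6,'t_oc.png')
E
```

```text
t=43.3 p [0.4002 0.1203 0.3299] F [ 0.3 -0.7 -0.5] w 0.0273
```

View pics/w_o.png

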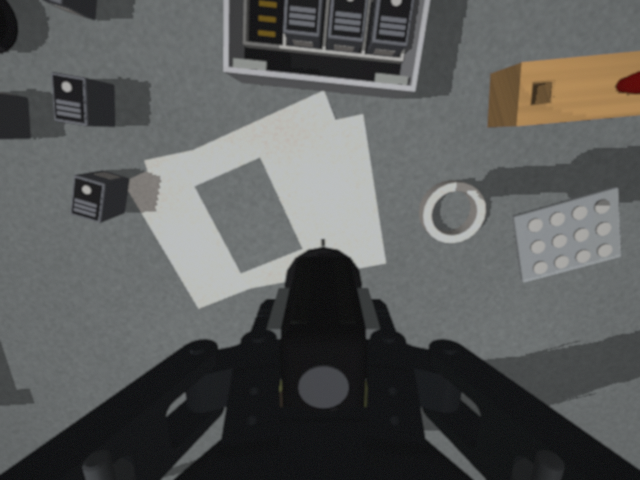

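View pics/t_oc.png

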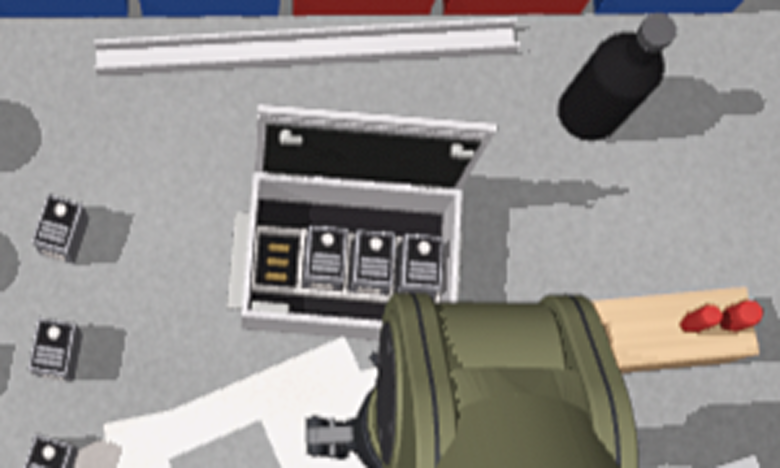

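Only bay 3 (the leftmost, +y) is empty; bays 0-2 hold modules. I stow the driver at the pose where I gripped it.

```bash
python3 - <<'E'
from h import *
t=np.load('pics/t_o.npz')
for u,v in [(258,108),(495,127)]:
    print('lip',[(np.round(ray(t,240+u/2.6,120+v/2.6,z)-O,3)@EX,np.round(ray(t,240+u/2.6,120+v/2.6,z)-O,3)@EY) for z in(.235,)])
print('mouth wrist now',ray(np.load('pics/w_o.npz'),541,92.5,.07))
g=np.load('graspq.npy'); p,q=g[:3],g[3:]
robot.move_ptp([p[0],p[1],0.245],q); robot.sleep(.2)
im,c=snap('wrist','w_s'); crop(im,250,190,400,290,5,'w_sc.png')
h=robot.servo_line([p[0],p[1],.165],q,feed=.08,max_force=6); st('%s'%h)
if not h:
    h=robot.servo_line([p[0],p[1],.1155],q,feed=.06,max_force=6); st('%s'%h)
E
```

```text
lip [(np.float64(0.0761884684816604), np.float64(0.09941990379405442))]
lip [(np.float64(0.07745067592012747), np.float64(-0.09930454571425916))]
mouth wrist now [ 0.48035356 -0.24819416  0.07      ]
False t=46.7 p [ 0.4802 -0.2494  0.1654] F [ 0.4  0.5 -1.5] w 0.0271
True t=47.5 p [ 0.4792 -0.2488  0.1155] F [0.5 0.3 5.1] w 0.0275
```

View pics/w_sc.png

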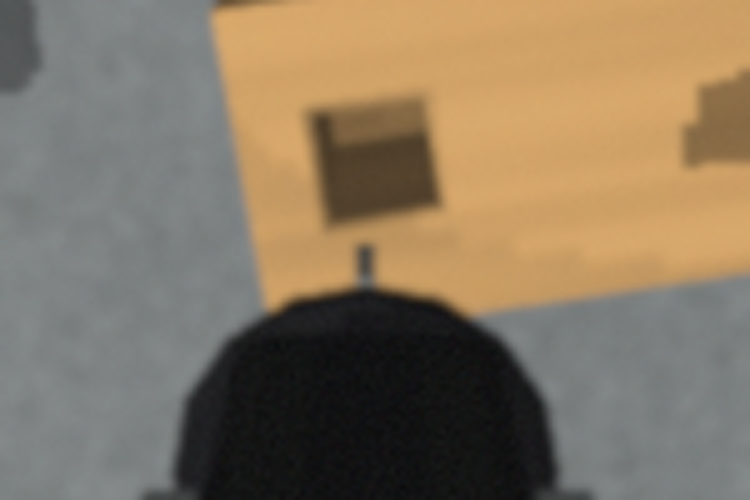

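The driver went back in and met the stop at z=0.1155 as before. The cover is about vertical (lip at cabinet x≈0.077). I release and look at the spares.

```bash
python3 - <<'E'
from h import *
hand.command_gripper(0.06); st('rel')
p=ob()['ee_pos']
robot.servo_line([p[0],p[1],.24],None,feed=.15,max_force=10)
hand.command_gripper(0.085)
robot.move_ptp([0.36,-0.03,0.33],down(-np.pi/2))
robot.move_ptp([0.40,0.267,0.28],down(-np.pi/2)); robot.sleep(.2)
im,c=snap('wrist','w_m'); snap('scene','s_m'); st()
E
```

```text
rel t=47.9 p [ 0.4785 -0.2482  0.1149] F [ 0.5  0.1 -0.7] w 0.0596
 t=51.7 p [0.4004 0.2662 0.2803] F [-0.8  1.   0. ] w 0.0851
```

View pics/w_m.png

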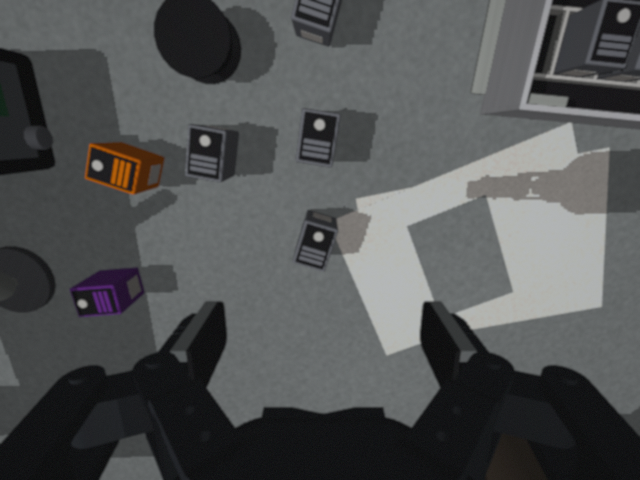

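View pics/s_m.png

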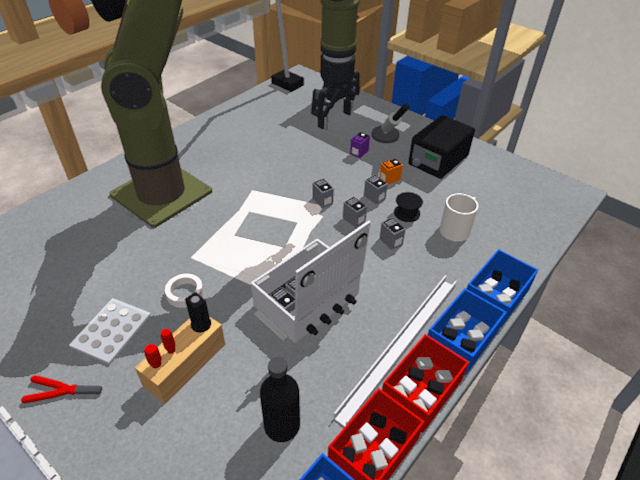

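The target spare is at about (319,137) in the wrist view, grey with a black top. The driver stands in the stand and the cover is open. I crop for its top-face corners.

```bash
python3 - <<'E'
from h import *
d=np.load('pics/w_m.npz'); crop(d['im'],280,90,400,190,6,'w_mc.png')
E
```

```text
(no output)
```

View pics/w_mc.png

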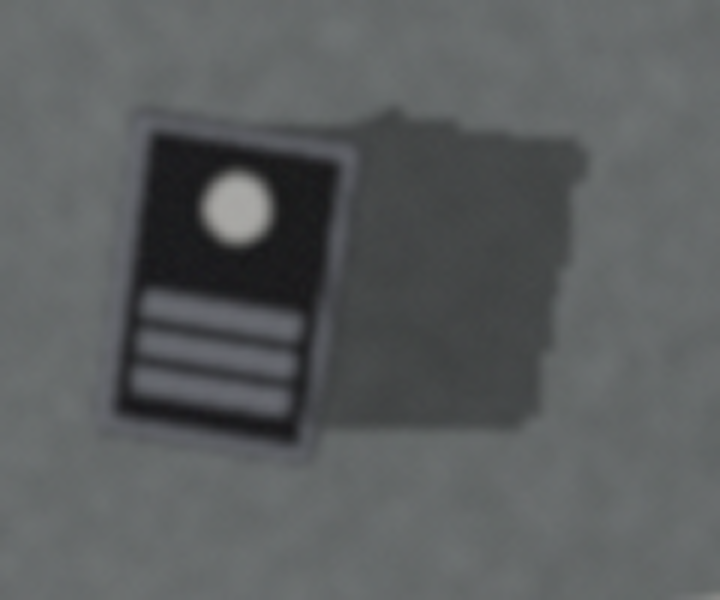

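```bash
python3 - <<'E'
from h import *
d=np.load('pics/w_m.npz')
C=[ray(d,280+u/6,90+v/6,.056) for u,v in [(137,110),(357,145),(318,462),(103,432)]]
C=np.array(C); ctr=C.mean(0); print(ctr,[np.linalg.norm(C[i]-C[(i+1)%4]) for i in range(4)])
v=(C[0]+C[1]-C[2]-C[3])/2; yaw=np.arctan2(v[1],v[0]); print('yaw',yaw)
for y in (yaw,yaw+np.pi):
  for pz in (.04,.16): print(y,np.round(robot.solve_ik([ctr[0],ctr[1],pz],down(y)),2))
b=W(0,.069,.05); 
for y in (TH,TH+np.pi): print(b,robot.solve_ik(list(b),down(y)))
np.save('mod.npy',np.r_[ctr[:2],yaw])
E
```

```text
[0.47326268 0.26995033 0.056     ] [np.float64(0.035811161346174555), np.float64(0.050555800883142266), np.float64(0.03654066469424198), np.float64(0.05097491336032094)]
yaw -0.12639533184656726
-0.12639533184656726 [-0.58  0.92 -0.04  1.94  0.12  0.28 -0.84]
-0.12639533184656726 [-0.55  0.71 -0.09  1.9   0.11  0.54 -0.84]
3.015197321743226 [ 0.03  1.28 -1.26  1.91  1.39  1.19  1.21]
3.015197321743226 [ 0.04  1.03 -1.26  1.87  1.1   1.16  1.37]
[0.56563905 0.0513082  0.05      ] [-0.12173768  0.91849656 -0.08563823  1.87008941  0.19366632  0.36097011
 -0.44726844]
[0.56563905 0.0513082  0.05      ] [-0.43222651  0.98655716  0.46637353  1.886602   -0.90781365  0.49596132
 -2.55025619]
```

Module measured at 36×51 mm against 38×52 expected, so it is the right one. The latch tongues on the cover's inside sit near bay 3's approach, so I first push the cover back to its stop for clearance.

```bash
python3 - <<'E'
from h import *
q=down(-np.pi/2+TH)
hand.command_gripper(0.0)
a=W(.02,0,.245)
robot.move_ptp(list(W(-.05,0.03,.30)),q); robot.move_ptp(list(W(.02,0,.240)),q); st()
h=robot.servo_line(list(W(.095,0,.240)),q,feed=.05,max_force=8); st('push %s'%h); print((ob()['ee_pos']-O)@EX)
robot.servo_line(list(W(.03,0,.26)),q,feed=.12); hand.command_gripper(.085)
snap('top','t_o2'); snap('scene','s_o2'); crop(np.load('pics/s_o2.npz')['im'],200,150,440,340,3.3,'s_o2c.png')
E
```

```text
t=54.0 p [ 0.5789 -0.0176  0.2389] F [-1.   2.3  0.3] w 0.0005
push True t=55.3 p [ 0.6444 -0.0253  0.2385] F [0.7 0.6 1.1] w -0.0002
0.0854266686479506
```

View pics/s_o2c.png

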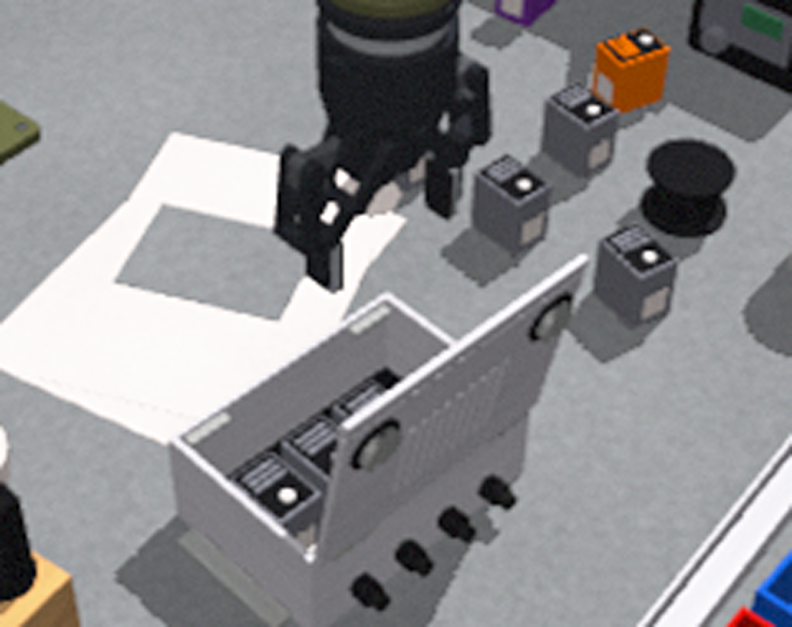

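The cover is now at its stop. I pick the spare, with a quick check from directly above in case it moved.

```bash
python3 - <<'E'
from h import *
m=np.load('mod.npy'); q=down(m[2])
robot.move_ptp([0.42,0.12,.3],down(-.8))
robot.move_ptp([m[0],m[1],.17],q); robot.sleep(.2)
im,c=snap('wrist','w_p'); st()
rr=R.from_euler('z',m[2]).as_matrix()
print(np.round(proj(c,[np.r_[m[:2],.056]+rr@np.array([a*.026,b*.019,0]) for a,b in((1,1),(1,-1),(-1,-1),(-1,1))]),0).tolist())
E
```

```text
t=58.8 p [0.4739 0.2689 0.1712] F [-0.4  0.8 -0.1] w 0.0850
[[357.0, 215.0], [356.0, 264.0], [287.0, 264.0], [286.0, 216.0]]
```

View pics/w_p.png

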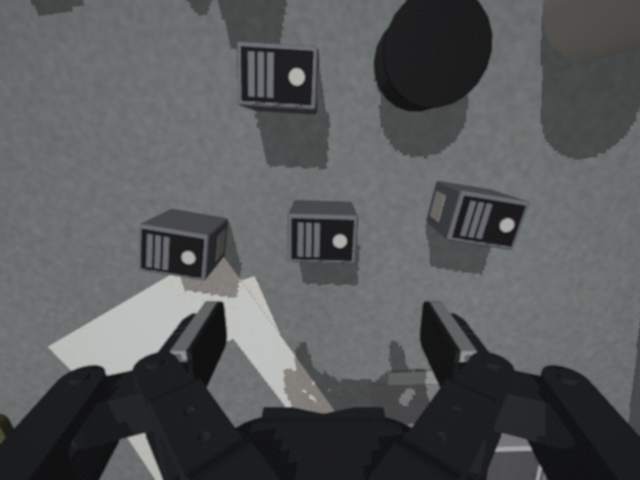

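The top face sits at (290-357, 213-262), matching the prediction to about 2 px. I descend, grip and lift.

```bash
python3 - <<'E'
from h import *
m=np.load('mod.npy'); q=down(m[2])
h=robot.servo_line([m[0]+.001,m[1],.040],q,feed=.1,max_force=8); st('%s'%h)
hand.command_gripper(0.0); st('grip'); p=ob()['ee_pos']; print(p)
robot.servo_line([p[0],p[1],.17],q,feed=.12); st('lift')
tq=down(TH)
robot.servo_line(list(W(-.02,.10,.20)),tq,feed=.2)
robot.servo_line(list(W(0,.069,.150)),tq,feed=.15); robot.sleep(.2)
im,c=snap('wrist','w_b'); snap('top','t_b'); crop(np.load('pics/t_b.npz')['im'],300,130,460,270,5,'t_bc.png'); st()
E
```

```text
False t=60.2 p [0.4746 0.2702 0.0406] F [ 0.3  0.3 -0.2] w 0.0849
grip t=60.6 p [0.4746 0.2701 0.0407] F [-0.3 -0.8  4.3] w 0.0514
[0.47456417 0.27010455 0.04070257]
lift t=61.9 p [0.4741 0.2698 0.1693] F [-0.1 -0.  -0.9] w 0.0513
 t=63.9 p [0.5658 0.052  0.1507] F [-0.2  0.  -1. ] w 0.0514
```

View pics/w_b.png

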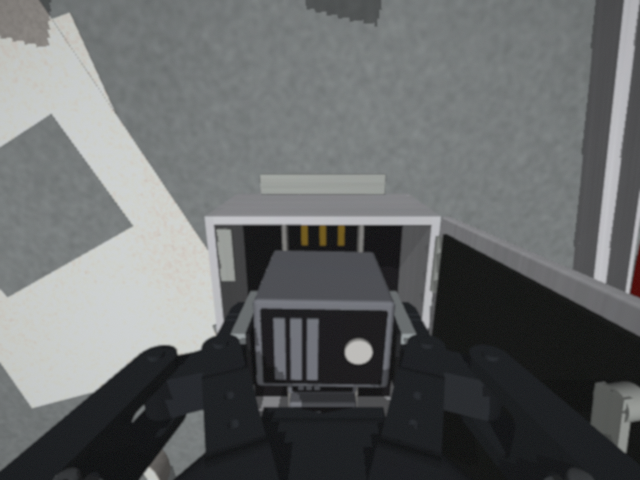

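View pics/t_bc.png

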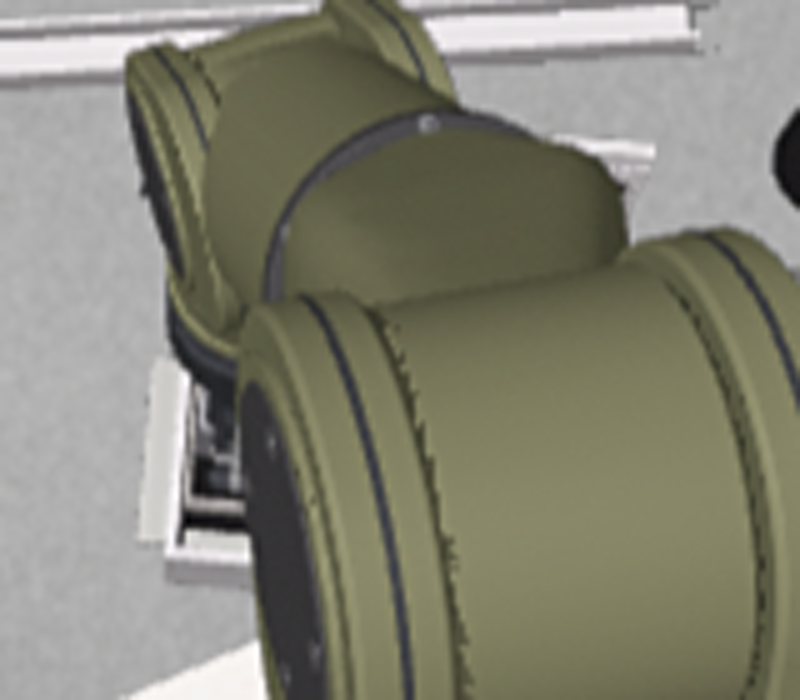

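The module is gripped and centred in x: its centre is at column 323, the same as the bay contacts. I check the bay y prediction against the fitted modules and view the arm's clearance to the cover.

```bash
python3 - <<'E'
from h import *
t=np.load('pics/t_o.npz')
for n,u,v in [('f2',327,255),('f1',375,258),('f0',423,261),('bay3(z.01)',279,262)]:
    p=ray(t,240+u/2.6,120+v/2.6,.066 if n[0]=='f' else .012)-O; print(n,np.round([p@EX,p@EY],4))
im,c=snap('scene','s_b'); crop(im,200,80,440,320,2.5,'s_bc.png')
w=np.load('pics/w_b.npz'); crop(w['im'],200,160,450,410,2.4,'w_bc.png')
E
```

```text
f2 [-0.0041  0.0221]
f1 [-0.0031 -0.0241]
f0 [-0.002  -0.0702]
bay3(z.01) [-0.0028  0.0665]
```

View pics/s_bc.png

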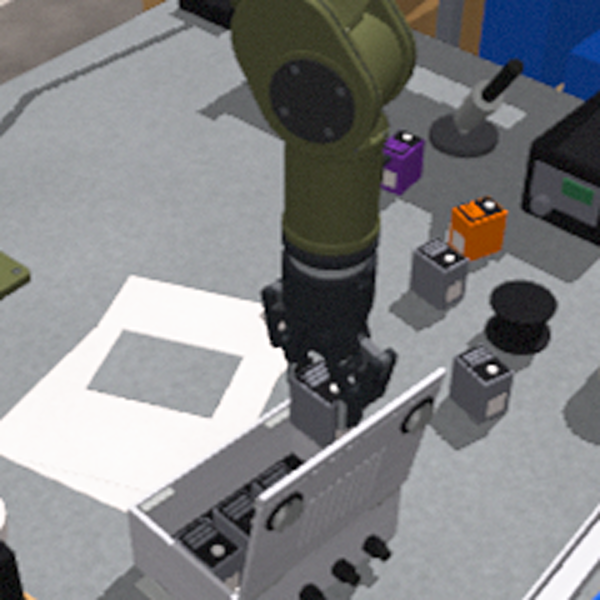

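View pics/w_bc.png

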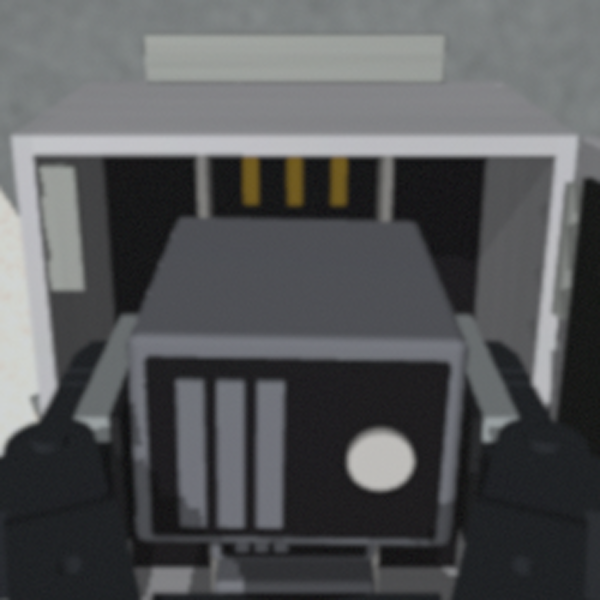

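The bays agree with the model to about 1 mm and the arm clears the cover. I insert with a force guard.

```bash
python3 - <<'E'
from h import *
tq=down(TH)
h=robot.servo_line(list(W(0,.0685,.085)),tq,feed=.1,max_force=8); st('a %s'%h)
h=robot.servo_line(list(W(0,.0685,.0500)),tq,feed=.03,max_force=8); st('b %s'%h)
E
```

```text
a False t=64.7 p [0.566  0.0509 0.0854] F [ 0.  -0.2 -1.7] w 0.0512
b True t=65.8 p [0.5654 0.0508 0.0507] F [-0.5  0.   4.1] w 0.0511
```

```bash
python3 - <<'E'
from h import *
tq=down(TH)
h=robot.servo_line(list(W(0,.0685,.0485)),tq,feed=.02,max_force=12); st('press %s'%h)
hand.command_gripper(.062); st('rel')
p=ob()['ee_pos']
robot.servo_line([p[0],p[1],.12],tq,feed=.1,max_force=8); st('up')
robot.servo_line(list(W(-.03,.069,.22)),tq,feed=.2)
robot.move_ptp(list(W(-.12,.0,.30)),down(-np.pi/2+TH)); robot.sleep(.2)
snap('wrist','w_c'); 
E
```

```text
press False t=66.1 p [0.5653 0.0508 0.0507] F [-5.2 -0.5 19.6] w 0.0514
rel t=66.3 p [0.5657 0.0508 0.0484] F [ 0.7 -0.6  0.9] w 0.0621
up t=67.2 p [0.5653 0.0508 0.1196] F [-0.   1.1 -0.2] w 0.0618
```

View pics/w_c.png

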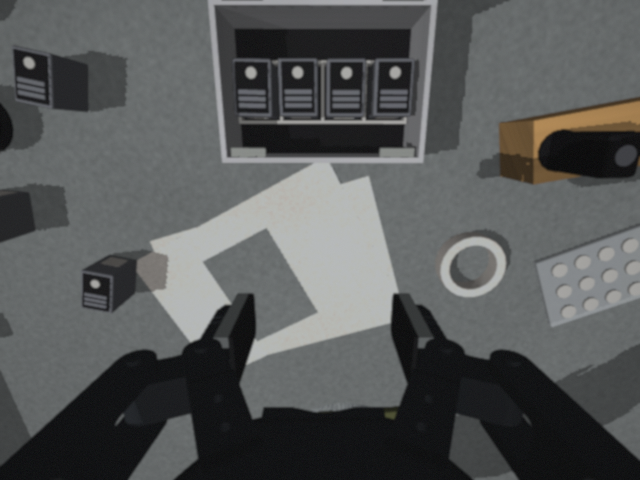

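All four bays are filled, tops in line at (252,70), (298,70), (346,70) and (394,70). The TCP reached floor height with 20 N. Now I close the cover from behind with shut fingers at mid-width.

```bash
cat >> h.py <<'E'
def close_pose(phi,r=.135,pre=0):
    n=np.array([np.sin(phi),np.cos(phi)]); c=np.array([.07,.08])+r*np.array([-np.cos(phi),np.sin(phi)])+n*(.0065+pre)
    return W(c[0]+.011,0,c[1]+.019-.008*np.sin(phi))
E
python3 - <<'E'
from h import *
q=down(-np.pi/2+TH)
hand.command_gripper(0)
robot.move_ptp(list(W(-.03,0,.32)),q)
robot.servo_line(list(W(.15,0,.31)),q,feed=.2); st()
robot.servo_line(list(W(.15,0,close_pose(1.7)[2]-O[2])),q,feed=.15,max_force=8); st()
for phi in np.arange(1.7,.95,-.1):
    robot.servo_line(list(close_pose(phi)),q,feed=.08); 
    if round(phi*10)%2==0: st('phi %.1f'%phi)
snap('scene','s_x'); crop(np.load('pics/s_x.npz')['im'],200,100,440,320,2.7,'s_xc.png')
E
```

```text
t=71.3 p [ 0.7077 -0.0311  0.31  ] F [-0.3  0.3 -0.1] w 0.0000
 t=72.0 p [ 0.7092 -0.0314  0.2253] F [0.1 0.1 0.2] w -0.0000
phi 1.6 t=73.0 p [ 0.6498 -0.0257  0.2254] F [-0.6 -1.   0.3] w 0.0000
phi 1.4 t=73.7 p [ 0.6233 -0.0233  0.2252] F [-0.3  0.2 -0.3] w 0.0003
phi 1.2 t=74.3 p [ 0.5972 -0.0209  0.2197] F [ 0.5 -0.2 -0.3] w -0.0000
phi 1.0 t=74.9 p [ 0.5727 -0.0186  0.2093] F [-0.1 -0.6  1.3] w -0.0002
```

View pics/s_xc.png

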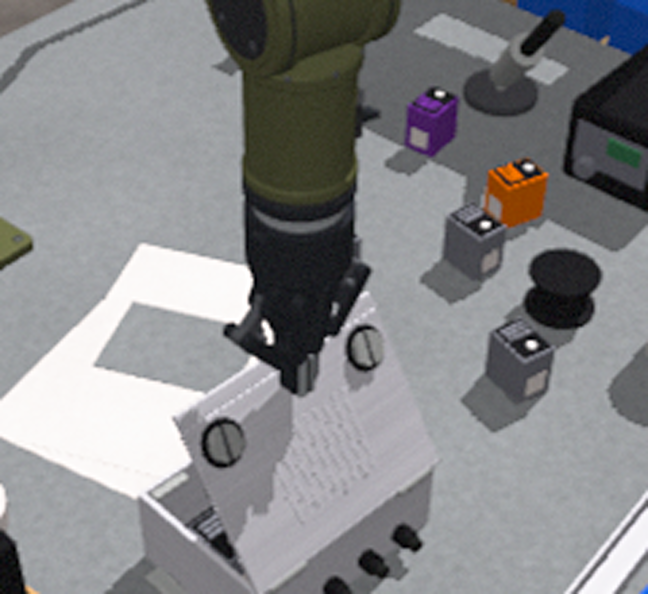

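The cover is following the fingers, now about 1 rad, with the fingers at mid-width clear of the heads. I continue to shut.

```bash
python3 - <<'E'
from h import *
q=down(-np.pi/2+TH)
for phi in np.arange(.9,.05,-.1):
    robot.servo_line(list(close_pose(phi)),q,feed=.08)
st('near')
e=close_pose(0); e[2]-=.004
h=robot.servo_line(list(e),q,feed=.03,max_force=12); st('shut %s'%h)
robot.sleep(.3)
p=ob()['ee_pos']; robot.servo_line([p[0],p[1],.2],None,feed=.15)
robot.move_ptp(list(W(-.12,0,.28)),q); robot.sleep(.2); snap('wrist','w_k'); snap('scene','s_k')
crop(np.load('pics/w_k.npz')['im'],200,70,440,230,3.3,'w_kc.png'); crop(np.load('pics/s_k.npz')['im'],200,180,400,340,4,'s_kc.png')
E
```

```text
near t=77.8 p [ 0.5068 -0.0126  0.1182] F [ 0.5  0.3 -0.5] w 0.0001
shut True t=78.3 p [ 0.506  -0.0124  0.1055] F [-0.7 -0.5  9. ] w -0.0000
```

View pics/w_kc.png

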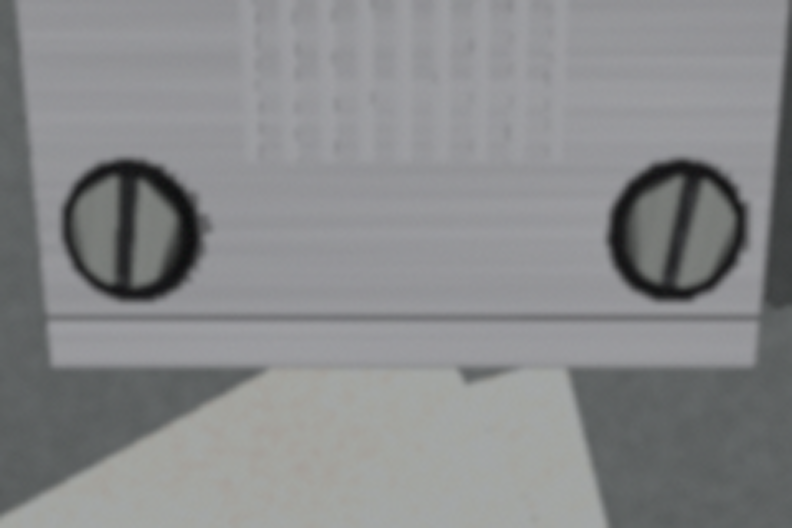

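View pics/s_kc.png

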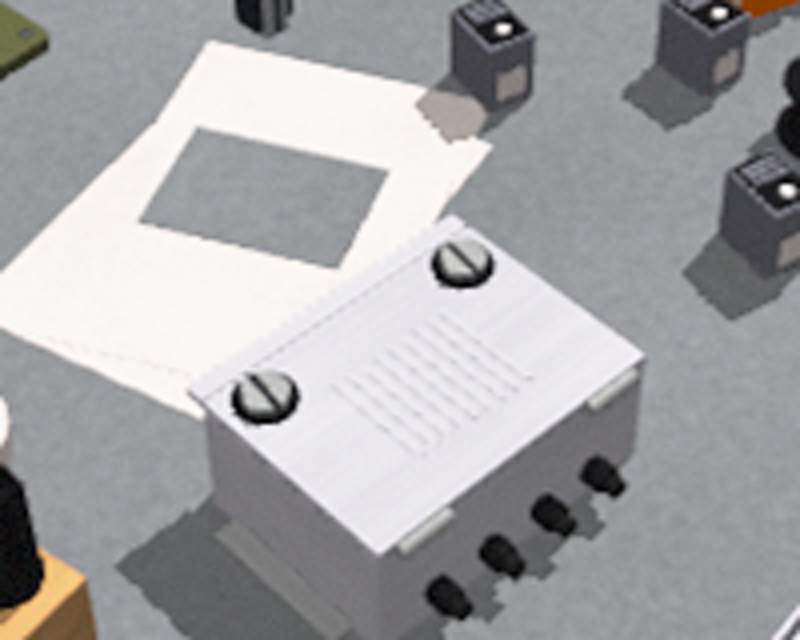

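The cover is shut: fingertip height at contact is 0.0865, as it should be. I compute the slot angles and fetch the driver again.

```bash
python3 - <<'E'
from h import *
d=np.load('pics/w_k.npz')
for a,b in [((127,172),(123,288)),((692,172),(670,285))]:
    A=ray(d,200+a[0]/3.3,70+a[1]/3.3,.0895);B=ray(d,200+b[0]/3.3,70+b[1]/3.3,.0895);v=A-B;print('slot yaw',np.arctan2(v[1],v[0]),'latch',np.pi/2+np.arctan2(v[1],v[0])-TH, 'ctr',(A+B)/2)
g=np.load('graspq.npy'); p,q=g[:3],g[3:]
hand.command_gripper(.065)
robot.move_ptp([p[0],p[1],.22],q); robot.sleep(.2)
im,c=snap('wrist','w_d3'); crop(im,250,180,400,300,5,'w_d3c.png'); print(proj(c,[[p[0],p[1],.15]]))
E
```

```text
slot yaw -0.2044057110429812 latch 1.4583906157519155 ctr [0.51816766 0.06207601 0.0895    ]
slot yaw -0.21968350695170377 latch 1.4431128198431928 ctr [ 0.50475061 -0.08720095  0.0895    ]
[[325.61503648 265.65149493]]
```

View pics/w_d3c.png

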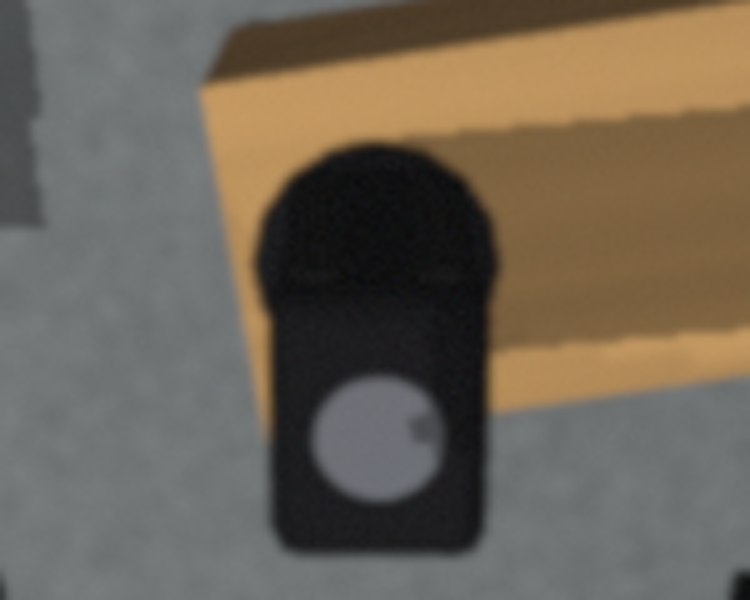

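The handle is upright and aligned with the pads (top at (325.6,267.6), predicted (325.6,265.7)). I grip it, then engage and fasten the right latch.

```bash
cat >> h.py <<'E'
def fasten(H,tag,latch0=1.45):
    yaw=latch0+TH
    robot.move_ptp([H[0],H[1],0.215],down(yaw)); robot.sleep(.2)
    im,c=snap('wrist','w_f'+tag); crop(im,230,140,420,290,4,'w_f%sc.png'%tag)
    h=robot.servo_line([H[0],H[1],.1885],down(yaw),feed=.03,max_force=6); st('down %s'%h)
    if ob()['ee_pos'][2]>.1915: return False
    p=[H[0],H[1],.1908]
    robot.servo_line(p,down(yaw),feed=.03)
    for y in np.linspace(yaw,-.20+TH,11)[1:]:
        robot.servo_line(p,down(y),feed=.05)
        o=ob()
    print(round(y,2),np.round(o['contact_force'],1),np.round(o['wrist_torque'],2),np.round(o['ee_pos'],4))
    robot.servo_line([H[0],H[1],.23],None,feed=.08); st('up')
    return True
E
python3 - <<'E'
from h import *
g=np.load('graspq.npy'); p,q=g[:3],g[3:]
robot.servo_line(list(p),q,feed=.1,max_force=8); hand.command_gripper(0); st('grip')
g2=ob(); np.save('graspq2.npy',np.r_[g2['ee_pos'],g2['tool_rot']])
robot.servo_line([p[0],p[1],.245],None,feed=.12,max_force=20)
robot.move_ptp([.46,-.15,.26],down(-.2))
print(fasten(HR,'r'))
E
```

```text
grip t=83.6 p [ 0.4801 -0.2492  0.116 ] F [0.4 0.2 6. ] w 0.0271
down True t=87.7 p [ 0.5045 -0.0868  0.1903] F [0.2 0.2 7.2] w 0.0276
-0.29 [ 4.4  1.6 -4.8] [ 0.79 -1.18  0.11] [ 0.5049 -0.0869  0.1909]
up t=91.8 p [ 0.5037 -0.0873  0.2297] F [-0.3  1.3 -1.8] w 0.0277
True
```

View pics/w_frc.png

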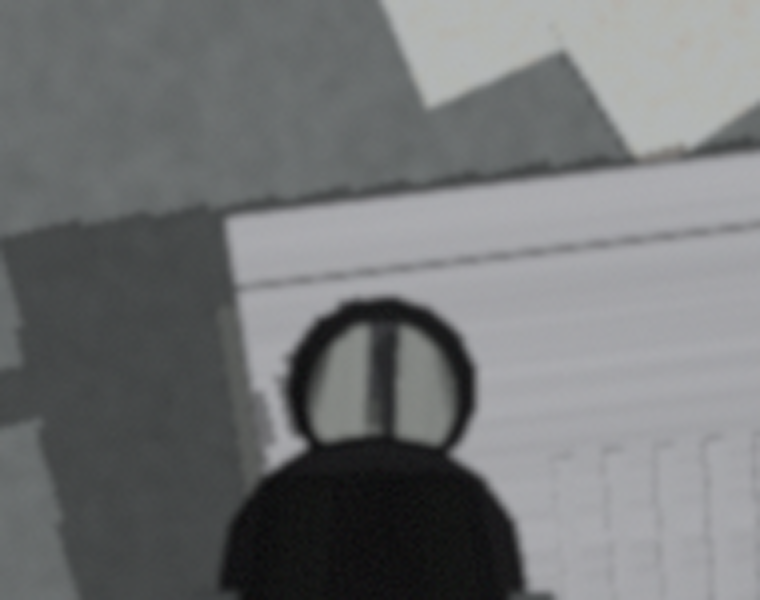

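The blade engaged the right slot (contact at z=0.1903) and the latch turned. Now the left one, then a check of both.

```bash
python3 - <<'E'
from h import *
robot.move_ptp([.47,0.0,.26],down(.5))
print(fasten(HL,'l',1.46))
robot.move_ptp([.43,0.02,.26],down(-.8))
robot.move_ptp(list(W(-.12,0,.28)),down(-np.pi/2+TH)); robot.sleep(.2); snap('wrist','w_e'); crop(np.load('pics/w_e.npz')['im'],200,70,440,230,3.3,'w_ec.png')
E
```

```text
down True t=93.9 p [0.5181 0.0607 0.1903] F [-0.5  0.2  5.4] w 0.0276
-0.29 [ 3.9  1.7 -4.7] [ 0.62 -1.33  0.07] [0.5184 0.0606 0.1909]
up t=97.9 p [0.5172 0.0603 0.2296] F [-0.5  0.5 -0.8] w 0.0272
True
```

View pics/w_ec.png

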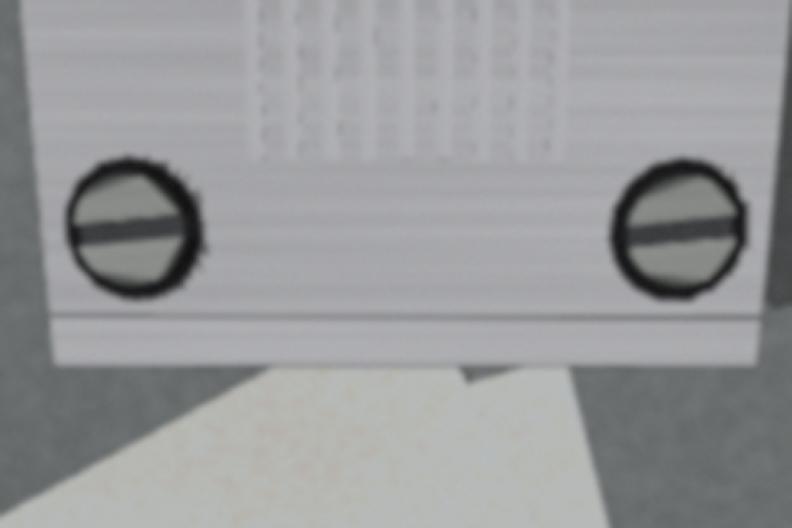

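Both slots are nearly parallel to the cover edge (about 0.09 rad off by eye). I compute that and stow the driver.

```bash
python3 - <<'E'
from h import *
d=np.load('pics/w_e.npz')
for a,b in [((75,235),(185,225)),((628,236),(738,226))]:
    A=ray(d,200+a[0]/3.3,70+a[1]/3.3,.0895);B=ray(d,200+b[0]/3.3,70+b[1]/3.3,.0895);v=A-B;print('latch',np.arctan2(v[1],v[0])-np.pi/2-TH)
g=np.load('graspq2.npy'); p,q=g[:3],g[3:]
robot.move_ptp([p[0],p[1],0.245],q); robot.sleep(.2)
im,c=snap('wrist','w_s2'); crop(im,250,190,400,290,5,'w_s2c.png')
h=robot.servo_line([p[0],p[1],.165],q,feed=.08,max_force=6); st('%s'%h)
if not h:
    h=robot.servo_line([p[0],p[1],.1155],q,feed=.06,max_force=6); st('%s'%h)
E
```

```text
latch 0.08809021772145989
latch 0.08928696408155692
False t=101.7 p [ 0.4805 -0.2494  0.1655] F [-0.3 -0.4 -1.3] w 0.0275
True t=102.5 p [ 0.4795 -0.2488  0.116 ] F [0.2 0.3 5.5] w 0.0271
```

View pics/w_s2c.png

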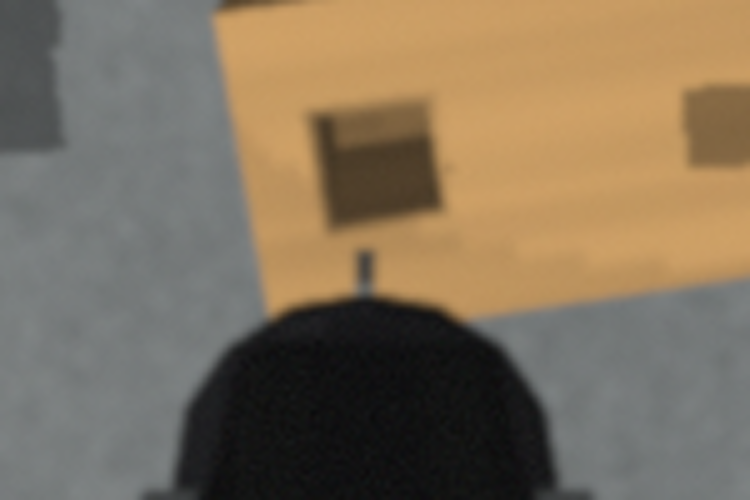

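The driver is seated at the stop (z=0.116), and the latches read about 0.09 rad each, under the 0.2 limit. I release, back off and take a last look before handing in.

```bash
python3 - <<'E'
from h import *
hand.command_gripper(0.06); p=ob()['ee_pos']
robot.servo_line([p[0],p[1],.26],None,feed=.12,max_force=10)
robot.move_ptp([0.36,-0.18,0.32],down(-np.pi/2)); robot.sleep(.3); st()
snap('scene','s_z'); snap('wrist','w_z')
E
```

```text
t=105.2 p [ 0.3605 -0.1804  0.3196] F [-0.2  1.5 -0.4] w 0.0602
```

View pics/s_z.png

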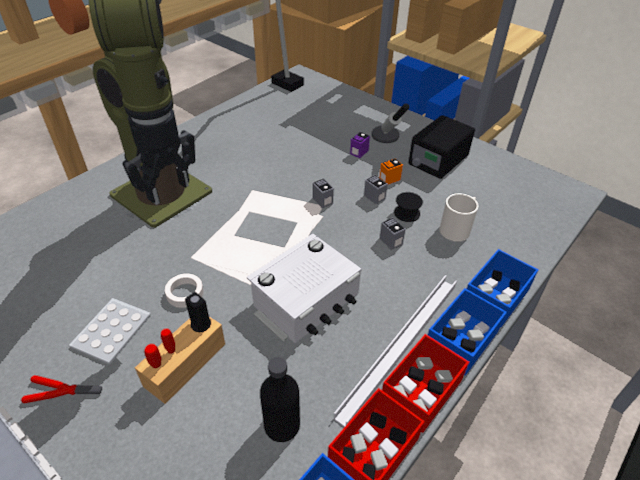

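View pics/w_z.png

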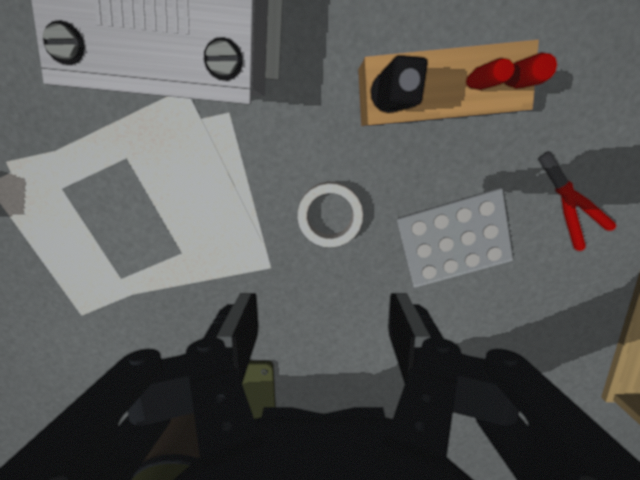

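The driver stands upright in the stand at (198,312), the same as at the start. The cover is shut, the slots are fastened, and the reel (407,205) and bottle (280,405) have not moved. I hand in.

```bash
python3 - <<'E'
from rig import robot
robot.sign_off()
E
```

```text
the job is handed in; nothing more can be done
```

The job is handed in at about 105 s of the 210 s allowed. The hand-in reports no verdict, so what follows is from my own checks.

**What I did:**
- Undid both latches with the stubby driver.
- Levered the cover up with the blade under the lip's left end, then swept it to nearly upright and pushed it to its stop.
- Stowed the driver and plugged one spare into bay 3, the only empty bay.
- Shut the cover from behind with closed fingers at mid-width.
- Fastened both latches with the driver and put it back in its hole.

**Last checks:**
- **Latches:** both read about 0.09 rad by slot angle (limit 0.2), so they are fastened but not exactly at 0.
- **Cover:** it met the fingertips at 86.5 mm, the shut height.
- **New module:** it bottomed at floor height under about 20 N, and all four module tops were in line before closing.
- **Driver:** it stopped at the same depth as when I first gripped it, and it looks upright in the final picture.
- **Reel and bottle:** both are at their starting pixels in the scene camera.

**Disagreement:** the scene and top cameras placed the latch heads up to 3 mm away from the wrist camera. I used the wrist values, and the blade met both slot floors at the expected height each time.

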